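# Lift coated boards onto the drying rack

### The job

The freshly coated circuit boards on the table are still tacky, so do not touch them with the gripper or arm: slide the blade of the flat lifter under each one and carry it to the raised slatted drying rack, so that every board stands level there inside the rack's low lip. When all are on the rack, slide the fan switch's knob all the way to its far end, away from the robot; leave the lifter standing flat on the dark foam pad it came from, and leave the other things on the bench alone.

Things in the scene. Friction and masses are not known exactly. Their poses are not given: they have to be found in the camera images.
- board_0: circuit board 90 x 90 x 3 mm on four round stand-offs (10 mm diameter, 14 mm high, axes 39 mm from the middle in x and y, so 68 mm is clear between them on every side); underside 14 mm above what it stands on; parts on top reach 32 mm; 70 g. Origin: middle of the board at foot level; z up, x and y along its edges. May be absent
- board_1: circuit board 90 x 90 x 3 mm on four round stand-offs (10 mm diameter, 14 mm high, axes 39 mm from the middle in x and y, so 68 mm is clear between them on every side); underside 14 mm above what it stands on; parts on top reach 32 mm; 70 g. Origin: middle of the board at foot level; z up, x and y along its edges. May be absent
- board_2: circuit board 90 x 90 x 3 mm on four round stand-offs (10 mm diameter, 14 mm high, axes 39 mm from the middle in x and y, so 68 mm is clear between them on every side); underside 14 mm above what it stands on; parts on top reach 32 mm; 70 g. Origin: middle of the board at foot level; z up, x and y along its edges. May be absent
- lifter_grip (a point): centre of the flat lifter's handle: wooden bar 80 long x 24 wide x 26 mm high, level, centre 53 mm above the underside of the blade, carried by two 20 mm wide posts (front post's fore face 33 mm ahead of this point). x points from the handle to the blade's tip, z up. Grasp from above across the 24 mm. 160 g in all
- lifter: blade of the flat lifter: flat steel, 52 mm wide (44 mm at the very end), 2.5 mm thick, level; tip 141 mm ahead of the handle's centre, about 105 mm of it free ahead of the front post, rear end 25 mm behind the centre. It stands by itself. Origin: on the blade's underside, straight below the handle's centre; axes as the handle's
- pad: dark foam pad 122 x 130 x 6 mm, fixed to the table, solid; origin at the middle of its underside. The lifter stands on it at the start, with the middle of its blade (50 mm ahead of the handle centre) about over the pad's middle
- dry_rack: fixed drying rack with a level deck of aluminium slats, deck top 50 mm above the table; usable deck 108 mm deep (x) by 316 mm long (y), with a lip all round that stands 4 mm above the slats: room for three boards side by side. Two-fan housing behind it (x from 60 to 98 mm, up to 129 mm high). Origin: under the middle of the deck at table level; -x is the open front toward the robot
- fan_switch (a joint): travel of the fan's slide switch, m: 0 toward the robot (off), 0.05 at the far stop (on); about 2 N of friction, it stays where it is left
- fan_switch_knob (a point): centre of the switch's black knob, 24 mm along the travel x 30 mm wide x 22 mm high, top 37 mm above the table
- fan_switch_base: low grey block (115 x 50 x 14 mm) fixed to the table, along whose top the knob slides; origin under its middle at table level; the knob goes toward +x of this body
- solder_spool: spool of solder, 53 mm diameter, 40 mm high, a bystander; origin under its middle
- lug_jar: small clear jar with a yellow lid, 47 mm diameter, 52 mm high, a bystander; origin under its middle
- tape_kapton: amber tape roll, 64 mm diameter, 12 mm high, a bystander; origin under its middle

How it is judged:
On the way, in this order (a step that is already met when the one before it is completed fails the run):
1. every board stands level on the drying rack (x of board_0 in the frame of dry_rack between -0.03 and 0.03 m and y of board_0 in the frame of dry_rack between -0.13 and 0.13 m and z of board_0 in the frame of dry_rack between 0.046 and 0.055 m and angle between each of board_0, board_1, board_2's own z axis and vertical below 0.05 rad and linear speed of each of board_0, board_1, board_2 below 0.02 m/s and x of board_1 in the frame of dry_rack between -0.03 and 0.03 m and y of board_1 in the frame of dry_rack between -0.13 and 0.13 m and z of board_1 in the frame of dry_rack between 0.046 and 0.055 m and x of board_2 in the frame of dry_rack between -0.03 and 0.03 m and y of board_2 in the frame of dry_rack between -0.13 and 0.13 m and z of board_2 in the frame of dry_rack between 0.046 and 0.055 m), for 0.2 s.
2. the fan switch is slid on (value of joint fan_switch above 0.042 m), for 0.2 s.
At the end, for the whole second after the job is handed in: Every board present stands level (within 0.05 rad), at rest, on the slats inside the lip of the rack; the switch knob is past 42 of its 50 mm; the lifter stands flat and at rest on the foam pad, with the middle of its blade within 65 mm lengthwise and 50 mm sideways of the pad's middle (all of step 1 and value of joint fan_switch above 0.042 m and x of pad in the frame of lifter_grip between -0.015 and 0.115 m and y of pad in the frame of lifter_grip between -0.05 and 0.05 m and angle between lifter_grip's own z axis and vertical below 0.08 rad and height (world z) of lifter_grip below 0.066 m and linear speed of lifter below 0.02 m/s); the robot touches nothing.
It fails at once if the gripper or arm touches a board (contact force between any of the fingers, the arm and board_0 above 1 N or contact force between any of the fingers, the arm and board_1 above 1 N or contact force between any of the fingers, the arm and board_2 above 1 N).
It fails at once if a bystander is pushed more than 5 cm (distance of any of solder_spool, lug_jar, tape_kapton from where it was at the start of the episode above 0.05 m).
Of board_0, board_1, board_2 only 2 to 3 are there at a start; the rules pass over those that are not, and their reading is None.
At some moment in a run one of board_0, board_1, board_2 may be knocked a few centimetres aside while the robot is not near it.
It also fails if it takes over 210 s, if anything falls off the work surface, if the arm or the gripper's body presses on something with over 40 N, if the wrist force passes 120 N, or if a joint passes its speed limit or range.

### The arm

A 6-joint arm with a two-finger parallel gripper is mounted at the origin on a cart in front of the work surface, level with it; the furniture and walls round the work are solid. World frame = base frame: x ahead of the robot, y to its left, z up, the work surface at z = 0. Lengths are in m, angles in rad, forces in N, time in s.
With the tool pointing down it reaches from about 0.35 to 0.775 m from the base axis. Payload 5.5 kg.
Tool frame: the origin (TCP) lies at the very end of the fingers, on their centre line; the grasp point (between the pads) lies 19 mm behind it; z points along the fingers, y is the line along which they close (so a half turn about z gives the same grasp; the last joint's range is limited). The gripper opens to 85 mm and grips with 20 to 120 N. Pads are 22 mm wide; open, the fingers measure 114 mm over their backs; the gripper's body (76 mm by 85 mm) begins 54 mm behind the grasp point. The pads swing forward as they close: fully open they stand 13 mm farther back than shut.
Start: joints at [1.106, 0.313, 0.046, 1.304, 0, 1.431], TCP at [0.184, 0.545, 0.231] pointing down, gripper open.
Joint ranges: [-2.76, 2.76], [-0.86, 1.69], [-1.03, 1.26], [-2.2, 2.34], [-1.47, 1.5], [-3.14, 3.14]. Speed limits (rad/s): [2.57, 2.57, 3.14, 3.14, 3.14, 3.14].

### API

Orientations are given as a unit quaternion [w, x, y, z].
In Python, from workcell import env, cams, ticket, spotter gives the robot as it stands.
- The arm moves only by the tool jog_arm, never from a script. Its argument "increments" is a list that holds one entry, the list of rows, each a list of 7 numbers: the shift along the tool's x, y, z in units of 0.25 m (1.0 is 0.25 m), then the turn, a rotation vector about the tool's x, y, z in units of 180 degrees (1.0 is 180 degrees), then the closure in counts, from 0 (fully open) to 255 (shut). A call has 1 to 20 rows; each row shifts and turns the commanded pose from where the row before left it, along the tool's axes as they then stand; what a row does not reach is not made up. A row lasts 1/10 s, in which the tool goes at most 50 mm and 8.59 degrees, less where a joint would pass 70% of its speed; a pose out of reach is approached as far as the arm can. A call with a number of a shift or a turn outside -1 to 1 is refused whole. A call with a gripper value outside its range is refused whole. The fingers move at their own pace and stop on an object; "force" is the grip in N (left out, the last holds). Time passes only in rows, so rows that do not move let the fingers close. It gives the time, the measured TCP pose, the force, the opening and the grip force at its end, in the units of the state.
- env.get_state(): the state, without advancing time (a new reading comes with each control period).
- cams.read_camera(name): name is "side" or "top"; returns a dict with "pixels" (400x640x3 uint8, red, green, blue), "fx", "fy", "cx", "cy" (pixels), "xyz" and "attitude" of the camera in the world. Camera axes: x right, y down, z forward; pixel columns grow to the right and rows downward; lengths in m; the calibration is good to about 2 mm. A picture is of the moment at which its call begins. There is no depth.
- ticket.hand_in(): hands the job in; it is judged then, once.
Trained networks look in the newest picture that a camera, given by its name, has taken for a name from the list of things; names that differ only in an ending like _2 or _b are one class to them, and where a whole thing is asked for, a point or a joint stands for the part that bears it (a point fixed in the world has none). Each returns a list of dicts, best first, with "conf" (0 to 1); they miss things now and then, are a little off and sometimes report something else, mostly with a low value. They report only what shows in the picture. A call takes as long as a camera call.
- spotter.find_in(target, camera): "uv" ([column, row] in pixels, amid what is visible of it).
- spotter.cut_out(target, camera): "region" (400x640 bool, what is visible of it) and "uv" ([column, row] in pixels, amid what is visible of it).
- spotter.landmark_of(target, camera): "uv" ([column, row] in pixels: a listed point, or the origin of a listed thing).
The state is a dict: "clock": time; "joint_pos": joint angles; "qvel": joint speeds; "tau": joint torques, N m; "tcp_pos": TCP position; "orientation": TCP orientation; "wrist_force": force on the tool from outside, world axes, zero at the start; "ft_torque": the same for the moment, N m; "finger_gap": finger opening in m; "grip_force": force on a finger pad.
Only numpy, scipy, OpenCV 4.12 (cv2) and the standard library are available. Lean on these libraries where they do the work, as an engineer would, in place of code of your own. Each camera call takes 0.05 s, during which the arm holds its last target. There are 200 camera calls.

## Working session

There is one attempt and no reset: what is moved stays moved. The work goes in short steps, Python scripts to look and compute and a tool call to move; the robot and the scene stay as the last step left them, time stands still between calls to the robot, and variables do not carry over. Pictures are saved under pics/ and viewed, at most 14 in all, crops included, and the job is handed in when it is done.

Besides the shell and the picture viewer there is one more tool, called after "Emit:" as name(argument=value, ...), one argument or row to a line, values as JSON. jog_arm: Moves the arm, as the interface text tells. Shifts and turns lie within -1 to 1; 1 stands for 0.25 m of shift or 180 degrees of turn. Its arguments: {"type":"object","properties":{"increments":{"type":"array"},"force":{"type":"number"}},"required":["increments"]}

```bash
ls; mkdir -p pics
python3 - <<'E'
from workcell import env,cams,ticket,spotter
import cv2,numpy as np
print(env.get_state())
for c in ["top","side"]:
    r=cams.read_camera(c); print(c,{k:v for k,v in r.items() if k!="pixels"})
    cv2.imwrite(f"pics/{c}0.png",r["pixels"][:,:,::-1])
    for n in ["board_0","lifter_grip","lifter","pad","dry_rack","fan_switch_knob","fan_switch_base","solder_spool","lug_jar","tape_kapton"]:
        print(n,[(np.round(d["uv"],1).tolist(),round(d["conf"],2)) for d in spotter.landmark_of(n,c)])
E
```

```text
pics
{'clock': 0.0, 'joint_pos': array([1.10640549e+00, 3.13988950e-01, 4.49879262e-02, 1.30359460e+00,
       3.24594625e-05, 1.43120722e+00]), 'qvel': array([ 0.00096111,  0.00092906,  0.00148318,  0.00098745, -0.00026044,
        0.00048349]), 'tau': array([ 3.14440713e-04, -4.80625463e+01,  2.98534083e+01,  1.94411643e-02,
       -1.82938516e-04, -2.89613538e-06]), 'tcp_pos': array([0.18326093, 0.54448357, 0.23041904]), 'orientation': array([-2.83069931e-04,  1.61687892e-01,  9.86841535e-01, -8.54111014e-04]), 'wrist_force': array([ 0.20567534, -0.17352051, -0.84348081]), 'ft_torque': array([-0.00545096,  0.03059903,  0.03027574]), 'grip_force': 0.0, 'finger_gap': 0.0857092416228123}
top {'fx': 399.4032651030191, 'fy': 399.4032651030191, 'cx': 319.5150320192461, 'cy': 194.65486818627937, 'xyz': array([0.40778193, 0.09351971, 1.11343405]), 'attitude': array([ 0.04843856, -0.69588468,  0.71517344, -0.0438768 ])}
board_0 [([258.5, 185.0], 0.76), ([308.6, 182.7], 0.68), ([209.0, 221.2], 0.62)]
lifter_grip [([404.6, 228.3], 0.83)]
lifter [([403.3, 227.6], 0.69)]
pad [([385.0, 229.1], 
[... 263 characters left out ...]
fy': 515.1490559157163, 'cx': 312.36666046868123, 'cy': 198.0311963321243, 'xyz': array([ 0.23458629, -0.9275962 ,  0.9280261 ]), 'attitude': array([-0.4189963 ,  0.89641779, -0.12831018,  0.06643602])}
board_0 [([321.2, 198.8], 0.87), ([306.7, 170.8], 0.76), ([265.9, 147.7], 0.73)]
lifter_grip [([296.7, 258.7], 0.57)]
lifter [([299.2, 273.7], 0.84), ([302.5, 319.0], 0.54), ([350.2, 173.4], 0.37)]
pad [([294.3, 257.3], 0.63)]
dry_rack [([352.6, 264.2], 0.92)]
fan_switch_knob [([290.8, 314.7], 0.47)]
fan_switch_base [([317.7, 196.1], 0.5), ([300.3, 271.8], 0.19)]
solder_spool [([318.4, 139.9], 0.55)]
lug_jar [([293.1, 140.6], 0.67)]
tape_kapton [([351.3, 172.5], 0.49), ([292.3, 255.4], 0.24)]
```

Run:
```python
import cv2
a=cv2.imread("pics/top0.png")[110:280,150:500]; cv2.imwrite("pics/top0z.png",cv2.resize(a,(798,388),interpolation=cv2.INTER_CUBIC))
a=cv2.imread("pics/side0.png")[110:350,200:480]; cv2.imwrite("pics/side0z.png",cv2.resize(a,(700,600),interpolation=cv2.INTER_CUBIC))
```

```text
(no output)
```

View pics/top0z.png

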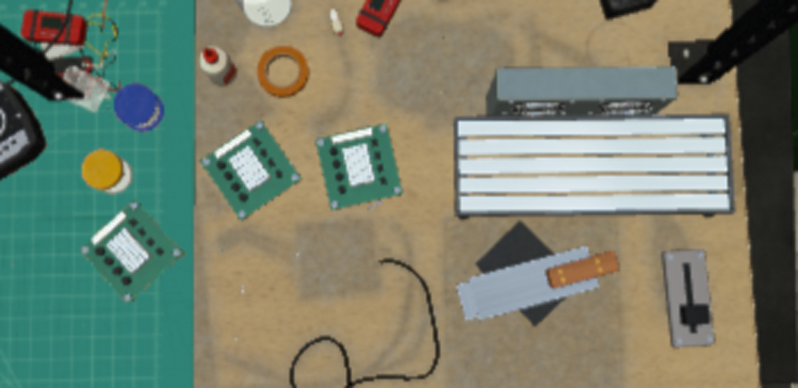

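View pics/side0z.png

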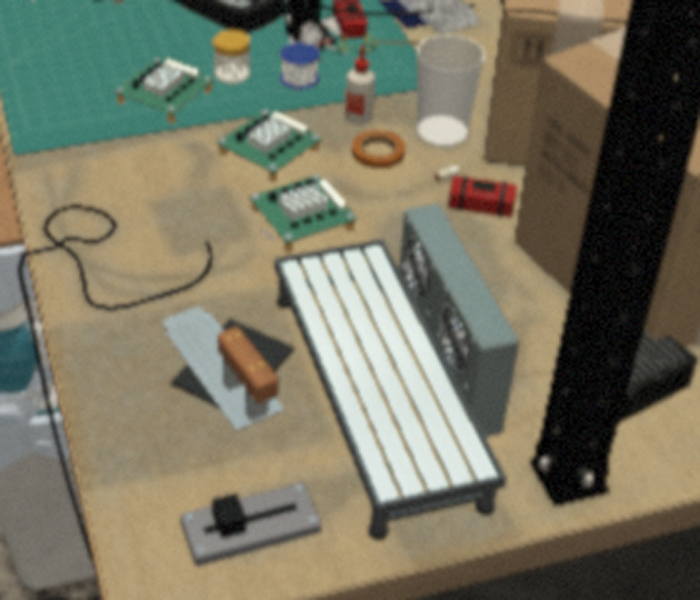

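The top view shows three boards (about uv 258,185; 308,183; 208,221), with the lifter on its pad and its tip toward +y. The rack is to its upper right, and the switch knob is at the near end.

```bash
cat > h.py <<'E'
from workcell import env,cams,ticket,spotter
import cv2,numpy as np
from scipy.spatial.transform import Rotation as R
def cam(c): 
    r=cams.read_camera(c); q=r["attitude"]; r["R"]=R.from_quat([q[1],q[2],q[3],q[0]]).as_matrix(); return r
def w(r,uv,z):
    uv=np.atleast_2d(np.asarray(uv,float)); d=np.c_[(uv[:,0]-r["cx"])/r["fx"],(uv[:,1]-r["cy"])/r["fy"],np.ones(len(uv))]@r["R"].T
    return (r["xyz"]+d*((z-r["xyz"][2])/d[:,2])[:,None])[:,:2]
def rect(r,m,z):
    p=w(r,np.argwhere(m)[:,::-1],z); c,s,a=cv2.minAreaRect((p*1000).astype(np.float32)); 
    return np.round(c,1).tolist(),np.round(s,1).tolist(),round(a,1)
def boards(r,c="top"):
    for d in spotter.cut_out("board_0",c):
        print("board",round(d["conf"],2),np.round(d["uv"],1).tolist(),rect(r,d["region"],.017))
def st():
    s=env.get_state(); q=s["orientation"]; M=R.from_quat([q[1],q[2],q[3],q[0]]).as_matrix()
    print("t",round(s["clock"],2),"tcp",np.round(s["tcp_pos"]*1000,1),"toolx",np.round(M[:,0],4),"tooly",np.round(M[:,1],4),"z",np.round(M[:,2],4),"gap",round(s["finger_gap"],4),"F",np.round(s["wrist_force"],1)); return s,M
E
python3 - <<'E'
from h import *
r=cam("top"); boards(r)
for n,z in [("lifter",.01),("lifter_grip",.07),("pad",.006),("dry_rack",.05),("fan_switch_base",.014),("fan_switch_knob",.037),("solder_spool",.04),("lug_jar",.052),("tape_kapton",.012)]:
    for d in spotter.cut_out(n,"top")[:2]: print(n,round(d["conf"],2),d["region"].sum(),rect(r,d["region"],z))
# hand corners from zoomed picture
f=lambda p:[150+p[0]/2.28,110+p[1]/2.28]
print("rack deck corners",np.round(w(r,[f(p) for p in [(457,118),(727,116),(733,213),(457,215)]],.05),3).tolist())
print("handle ends",np.round(w(r,[f(p) for p in [(547,265),(550,286),(615,251),(620,272)]],.072),3).tolist())
print("tip",np.round(w(r,[f(p) for p in [(457,289),(468,320)]],.008),3).tolist())
print("pad corners",np.round(w(r,[f(p) for p in [(520,221),(535,325),(477,262)]],.006),3).tolist())
print("switch",np.round(w(r,[f(p) for p in [(665,252),(704,250),(672,346),(714,344)]],.014),3).tolist())
E
```

```text
board 0.84 [256.7, 186.2] ([587.6, 264.8], [91.6, 90.5], 33.4)
board 0.83 [208.1, 220.7] ([492.6, 409.5], [89.6, 95.6], 44.3)
board 0.76 [309.2, 183.4] ([587.5, 131.8], [91.5, 90.7], 12.1)
lifter 0.8 1211 ([442.5, -80.8], [52.9, 194.5], 13.4)
lifter_grip 0.7 1210 ([440.0, -71.8], [49.2, 185.0], 14.7)
pad 0.89 454 ([452.4, -68.7], [105.2, 74.9], 40.2)
dry_rack 0.96 6765 ([605.4, -145.1], [327.9, 180.3], 89.6)
fan_switch_base 0.7 791 ([418.4, -257.0], [112.9, 52.0], 1.9)
fan_switch_base 0.7 1045 ([587.3, 132.8], [91.5, 90.8], 11.9)
solder_spool 0.73 373 ([662.1, 396.4], [64.0, 53.7], 51.9)
lug_jar 0.67 337 ([584.4, 432.1], [58.8, 48.9], 44.8)
tape_kapton 0.67 240 ([709.7, 226.4], [56.8, 64.1], 89.1)
rack deck corners [[0.635, 0.012], [0.629, -0.308], [0.513, -0.306], [0.519, 0.017]]
handle ends [[0.457, -0.082], [0.433, -0.085], [0.471, -0.161], [0.447, -0.165]]
tip [[0.434, 0.017], [0.397, 0.005]]
pad corners [[0.514, -0.063], [0.388, -0.075], [0.466, -0.009]]
switch [[0.471, -0.235], [0.472, -0.282], [0.36, -0.236], [0.361, -0.286]]
```

```bash
cat >> h.py <<'E'
def go(x,y,z,phi=None,M=None,p=None):
    """tool-axis shift (units of .25 m) to TCP target, then z turn (units of 180 deg) so that tool x = -lifter heading phi (deg)"""
    s,M0=st(); M=M0; p=s["tcp_pos"]
    d=M.T@(np.array([x,y,z])-p)/.25; print("shift",np.round(d,4),"dist",round(np.linalg.norm(d)*.25,4))
    if phi is not None:
        T=R.from_euler('z',phi,degrees=True).as_matrix()@np.array([[-1,0,0],[0,1,0],[0,0,-1.]])
        v=R.from_matrix(M.T@T).as_rotvec(degrees=True)/180; print("turn",np.round(v,4)); return d,v
def tri(name,n=0):
    A=[];
    for c in ["top","side"]:
        r=cam(c); u=spotter.landmark_of(name,c)[n]["uv"]; d=r["R"]@np.array([(u[0]-r["cx"])/r["fx"],(u[1]-r["cy"])/r["fy"],1]); A.append((r["xyz"],d/np.linalg.norm(d)))
    P=sum(np.eye(3)-np.outer(d,d) for _,d in A); b=sum((np.eye(3)-np.outer(d,d))@o for o,d in A); return np.round(np.linalg.solve(P,b)*1000,1)
E
python3 - <<'E'
from h import *
r=cam("top")
for n,z in [("lifter_grip",.059),("lifter",.006),("pad",0.003),("dry_rack",0),("dry_rack",.05),("fan_switch_knob",.026)]: print(n,z,w(r,spotter.landmark_of(n,"top")[0]["uv"],z))
for n in ["lifter_grip","dry_rack","fan_switch_knob"]: print(n,tri(n))
go(.452,-.123,.15,104.5)
E
```

```text
lifter_grip 0.059 [[ 0.45555527 -0.12878339]]
lifter 0.006 [[ 0.44837378 -0.12756847]]
pad 0.003 [[ 0.45225061 -0.07080647]]
dry_rack 0 [[ 0.57464634 -0.14033795]]
dry_rack 0.05 [[ 0.56715311 -0.12983631]]
fan_switch_knob 0.026 [[ 0.39721062 -0.26048481]]
lifter_grip [ 453.3 -120.5   54.8]
dry_rack [ 576.9 -145.1   20. ]
fan_switch_knob [ 399.7 -261.    27.8]
t 2.6 tcp [183.5 545.  231.3] toolx [-0.9477  0.3191 -0.    ] tooly [0.3191 0.9477 0.    ] z [ 0.  0. -1.] gap 0.0854 F [-0.1 -0.4  0.3]
shift [-1.8704 -2.1895  0.3251] dist 0.7245
turn [ 0.      0.     -0.6839]
```

Emit:
jog_arm(
  increments=[
    [[-0.0935,-0.1095,0.016,0,0,0,0],[-0.0935,-0.1095,0.016,0,0,0,0],[-0.0935,-0.1095,0.016,0,0,0,0],[-0.0935,-0.1095,0.016,0,0,0,0],[-0.0935,-0.1095,0.016,0,0,0,0],[-0.0935,-0.1095,0.016,0,0,0,0],[-0.0935,-0.1095,0.016,0,0,0,0],[-0.0935,-0.1095,0.016,0,0,0,0],[-0.0935,-0.1095,0.016,0,0,0,0],[-0.0935,-0.1095,0.016,0,0,0,0],[-0.0935,-0.1095,0.016,0,0,0,0],[-0.0935,-0.1095,0.016,0,0,0,0],[-0.0935,-0.1095,0.016,0,0,0,0],[-0.0935,-0.1095,0.016,0,0,0,0],[-0.0935,-0.1095,0.016,0,0,0,0],[-0.0935,-0.1095,0.016,0,0,0,0],[-0.0935,-0.1095,0.016,0,0,0,0],[-0.0935,-0.1095,0.016,0,0,0,0],[-0.0935,-0.1095,0.016,0,0,0,0],[-0.0935,-0.1095,0.016,0,0,0,0]],
  ],
)

```text
clock: 4.6
tcp_pos: [0.4523, -0.1247, 0.1513]
orientation: [0.0, 0.162, 0.987, 0.0]
wrist_force: [0.1, 0.1, 1.1]
finger_gap: 0.0855
grip_force: 0.0
```

Emit:
jog_arm(
  increments=[
    [[0,0,0,0,0,-0.0427,100],[0,0,0,0,0,-0.0427,100],[0,0,0,0,0,-0.0427,100],[0,0,0,0,0,-0.0427,100],[0,0,0,0,0,-0.0427,100],[0,0,0,0,0,-0.0427,100],[0,0,0,0,0,-0.0427,100],[0,0,0,0,0,-0.0427,100],[0,0,0,0,0,-0.0427,100],[0,0,0,0,0,-0.0427,100],[0,0,0,0,0,-0.0427,100],[0,0,0,0,0,-0.0427,100],[0,0,0,0,0,-0.0427,100],[0,0,0,0,0,-0.0427,100],[0,0,0,0,0,-0.0427,100],[0,0,0,0,0,-0.0427,100],[0,0,0,0,0,0,100],[0,0,0,0,0,0,100]],
  ],
)

```text
clock: 6.4
tcp_pos: [0.4519, -0.1231, 0.1513]
orientation: [-0.0, 0.789, -0.614, 0.0]
wrist_force: [0.7, -0.0, -0.6]
finger_gap: 0.0521
grip_force: 0.0
```

Run:
```python
from h import *
go(.4525,-.123,.15,104.5)
r=cam("top"); r2=cam("side")
a=r["pixels"][190:270,340:470,::-1]; b=r2["pixels"][180:310,230:360,::-1]
cv2.imwrite("pics/g1.png",np.hstack([cv2.resize(a,(455,280),interpolation=cv2.INTER_CUBIC),cv2.resize(b,(280,280),interpolation=cv2.INTER_CUBIC)]))
```

```text
t 6.4 tcp [ 451.9 -123.1  151.3] toolx [ 0.2451 -0.9695  0.    ] tooly [-9.695e-01 -2.451e-01 -2.000e-04] z [ 2.e-04  0.e+00 -1.e+00] gap 0.0521 F [ 0.7 -0.  -0.6]
shift [ 0.0003 -0.0024  0.0054] dist 0.0015
turn [-0.0001 -0.     -0.0017]
```

View pics/g1.png

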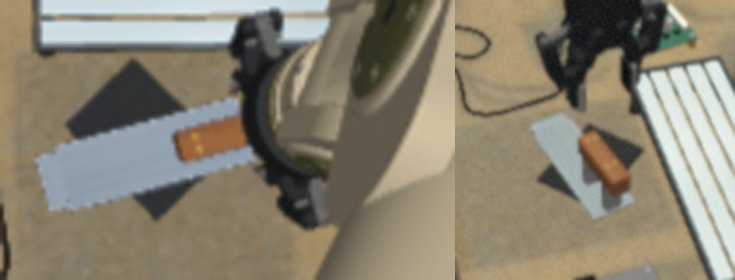

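The gripper is straight above the handle and its fingers straddle it (picture left, about 240,130). Next I descend and grip.

Emit:
jog_arm(
  increments=[
    [[0,0,0.0755,0,0,0,100],[0,0,0.0755,0,0,0,100],[0,0,0.0755,0,0,0,100],[0,0,0.0755,0,0,0,100],[0,0,0.0755,0,0,0,100],[0,0,0.0755,0,0,0,100],[0,0,0,0,0,0,100],[0,0,0,0,0,0,255],[0,0,0,0,0,0,255],[0,0,0,0,0,0,255],[0,0,0,0,0,0,255],[0,0,0,0,0,0,255],[0,0,0,0,0,0,255],[0,0,0,0,0,0,255],[0,0,0,0,0,0,255]],
  ],
  force=90,
)

```text
clock: 8.0
tcp_pos: [0.4529, -0.1236, 0.0392]
orientation: [-0.0, 0.79, -0.613, 0.001]
wrist_force: [0.2, -0.5, 6.2]
finger_gap: 0.0229
grip_force: 88.7
```

Run:
```python
from h import *
st()
r=cam("top"); 
for n in ["lifter","lifter_grip"]:
  for d in spotter.cut_out(n,"top")[:1]:
    m=d["region"]; p=w(r,np.argwhere(m)[:,::-1],.007); print(n,m.sum(),rect(r,m,.0085))
    a=np.radians(104.3); u=np.array([np.cos(a),np.sin(a)]); v=np.array([-u[1],u[0]])
    q=p-np.array([.452,-.123]); print("along max",np.percentile(q@u,[99,99.8]))
    for lo,hi in [(.045,.075),(.075,.1),(.1,.125)]:
        k=((q@u)>lo)&((q@u)<hi); print(lo,np.percentile((q@v)[k],[1,50,99]))
```

```text
t 8.0 tcp [ 452.9 -123.6   39.2] toolx [ 0.248  -0.9688  0.0017] tooly [-0.9688 -0.248  -0.0019] z [ 0.0023 -0.0012 -1.    ] gap 0.0229 F [ 0.2 -0.5  6.2]
lifter 922 ([436.5, -54.4], [52.8, 139.7], 14.2)
along max [0.13786471 0.13948834]
0.045 [-0.02762633 -0.00168308  0.02371511]
0.075 [-0.02724844 -0.00188032  0.0237002 ]
0.1 [-0.02697695 -0.00133934  0.02377629]
lifter_grip 899 ([436.1, -53.9], [52.6, 136.9], 14.7)
along max [0.13699077 0.13863009]
0.045 [-0.02760326 -0.00168308  0.02338073]
0.075 [-0.02696958 -0.00132657  0.02417407]
0.1 [-0.02698072 -0.00189901  0.02378015]
```

Emit:
jog_arm(
  increments=[
    [[0,0,-0.08,0,0,0,255],[0,0,-0.08,0,0,0,255],[0,0,-0.08,0,0,0,255],[0,0,-0.08,0,0,0,255],[0,0,-0.08,0,0,0,255],[0,0,-0.08,0,0,0,255],[0,0,-0.08,0,0,0,255],[0,0,-0.08,0,0,0,255]],
  ],
)

```text
clock: 8.95
tcp_pos: [0.4515, -0.1228, 0.1987]
orientation: [-0.0, 0.79, -0.613, -0.0]
wrist_force: [0.8, -0.7, -0.5]
finger_gap: 0.0232
grip_force: 88.3
```

Run:
```python
from h import *
go(.392,.090,.20,12)
r=cam("top"); boards(r)
```

```text
t 8.95 tcp [ 451.5 -122.8  198.7] toolx [ 2.481e-01 -9.687e-01 -5.000e-04] tooly [-9.687e-01 -2.481e-01  3.000e-04] z [-4.e-04  4.e-04 -1.e+00] gap 0.0232 F [ 0.8 -0.7 -0.5]
shift [-0.8837  0.0192 -0.0048] dist 0.221
turn [2.000e-04 1.000e-04 5.131e-01]
board 0.85 [205.8, 218.9] ([491.0, 410.3], [94.5, 93.6], 42.6)
board 0.65 [311.0, 184.8] ([588.2, 131.9], [92.9, 91.8], 9.8)
board 0.6 [259.0, 185.1] ([586.9, 263.7], [92.5, 91.1], 33.6)
```

Emit:
jog_arm(
  increments=[
    [[-0.1475,0.0032,0,0,0,0,255],[-0.1475,0.0032,0,0,0,0,255],[-0.1475,0.0032,0,0,0,0,255],[-0.1475,0.0032,0,0,0,0,255],[-0.1475,0.0032,0,0,0,0,255],[-0.1475,0.0032,0,0,0,0,255],[0,0,0,0,0,0.0397,255],[0,0,0,0,0,0.0397,255],[0,0,0,0,0,0.0397,255],[0,0,0,0,0,0.0397,255],[0,0,0,0,0,0.0397,255],[0,0,0,0,0,0.0397,255],[0,0,0,0,0,0.0397,255],[0,0,0,0,0,0.0397,255],[0,0,0,0,0,0.0397,255],[0,0,0,0,0,0.0397,255],[0,0,0,0,0,0.0397,255],[0,0,0,0,0,0.0397,255],[0,0,0,0,0,0.0397,255],[0,0,0,0,0,0,255]],
  ],
)

```text
clock: 11.05
tcp_pos: [0.3915, 0.0901, 0.1968]
orientation: [-0.001, -0.1, 0.995, 0.0]
wrist_force: [1.1, -0.4, -2.5]
finger_gap: 0.0229
grip_force: 88.2
```

```bash
cat >> h.py <<'E'
def board(r,near,ph,c="top",it=3):
    """fit board centre/yaw near a place from its region: medians of the mask's rect"""
    best=min(spotter.cut_out("board_0",c),key=lambda d:np.linalg.norm(w(r,[d["uv"]],.017)[0]-near)); m=best["region"].astype(np.uint8)
    k=np.argwhere(cv2.morphologyEx(m,cv2.MORPH_OPEN,np.ones((3,3),np.uint8)))[:,::-1]; p=w(r,k,.017)
    def area(a):
        u=np.array([np.cos(a),np.sin(a)]); v=np.array([-u[1],u[0]]); A=np.percentile(p@u,[.7,99.3]); B=np.percentile(p@v,[.7,99.3]); return (np.diff(A)*np.diff(B))[0],A.mean()*u+B.mean()*v,np.diff(A)[0],np.diff(B)[0]
    a=min(np.radians(np.arange(ph-15,ph+15,.5)),key=lambda a:area(a)[0]); _,cc,sa,sb=area(a)
    print(c,"fit",np.round(cc*1000,1),round(np.degrees(a),1),np.round([sa*1000,sb*1000],1),"mean",np.round(p.mean(0)*1000,1),"conf",round(best["conf"],2)); return cc,np.degrees(a)
E
python3 - <<'E'
from h import *
for c in ["top","side"]:
    r=cam(c)
    for near,ph in [((.5875,.132),11),((.587,.264),33.5),((.492,.41),43.5)]: board(r,np.array(near),ph,c)
    cv2.imwrite(f"pics/{c}1.png",r["pixels"][:,:,::-1])
go(.392,.090,.20,11)
E
python3 - <<'E'
import cv2,numpy as np
a=cv2.imread("pics/top1.png")[150:260,180:370]; b=cv2.imread("pics/side1.png")[120:260,220:380]
cv2.imwrite("pics/p1.png",np.vstack([cv2.resize(a,(570,330),interpolation=cv2.INTER_CUBIC),cv2.resize(b,(570,260*570//570),interpolation=cv2.INTER_CUBIC)]))
E
```

```text
top fit [588.5 132.8] 11.5 [86.3 88. ] mean [589.1 133. ] conf 0.88
top fit [586.6 264.9] 33.0 [89.7 91. ] mean [586.8 264.8] conf 0.74
top fit [490.2 410.4] 41.5 [91.5 91.8] mean [490.  410.3] conf 0.6
side fit [586.1 257.7] 25.5 [103.4  95.8] mean [587.9 256.7] conf 0.85
side fit [587. 258.] 30.5 [100.3  91.9] mean [587.9 256.7] conf 0.85
side fit [504.6 414.4] 29.0 [70.  83.7] mean [514.9 411.4] conf 0.58
t 11.45 tcp [392.3  90.1 198. ] toolx [-9.799e-01 -1.995e-01 -1.000e-04] tooly [-1.995e-01  9.799e-01  1.000e-04] z [ 1.e-04  1.e-04 -1.e+00] gap 0.0231 F [ 0.  -0.4 -1.3]
shift [ 0.0013  0.     -0.008 ] dist 0.002
turn [0.     0.     0.0028]
```

View pics/p1.png

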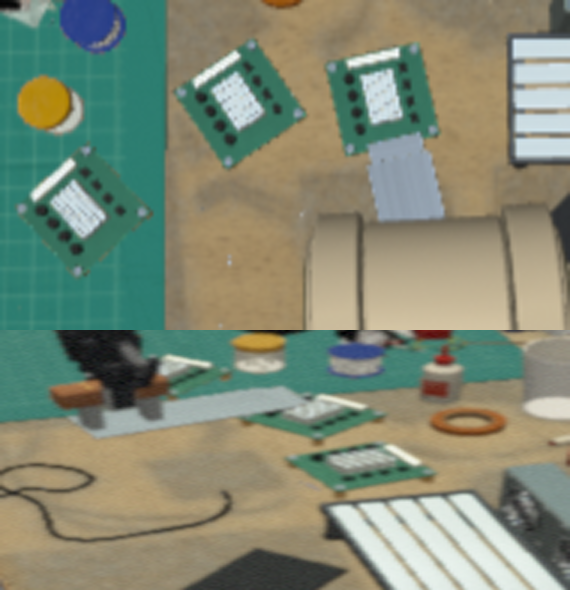

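Emit:
jog_arm(
  increments=[
    [[0,0.01,0.08,0,0,0,255],[0,0,0.08,0,0,0,255],[0,0,0.08,0,0,0,255],[0,0,0.08,0,0,0,255],[0,0,0.08,0,0,0,255],[0,0,0.08,0,0,0,255],[0,0,0.08,0,0,0,255],[0,0,0.06,0,0,0,255],[0,0,0,0,0,0,255],[0,0,0,0,0,0,255]],
  ],
)

```text
clock: 12.45
tcp_pos: [0.3918, 0.0925, 0.0432]
orientation: [-0.0, -0.1, 0.995, 0.0]
wrist_force: [0.6, -0.1, -1.9]
finger_gap: 0.0234
grip_force: 88.2
```

Run:
```python
from h import *
r=cam("top"); c,a=board(r,np.array((.5875,.132)),11)
go(.588-.09*.98,.1325-.09*.199,.037,11.5)
for d in spotter.cut_out("lifter","top")[:1]: print("lifter",rect(r,d["region"],.0065))
```

```text
top fit [587.5 132.7] 11.0 [87.7 87.8] mean [586.9 132.3] conf 0.77
t 12.55 tcp [392.7  92.6  43.9] toolx [-0.98   -0.199  -0.0016] tooly [-1.99e-01  9.80e-01 -2.00e-04] z [ 1.6e-03  2.0e-04 -1.0e+00] gap 0.0232 F [ 0.3 -0.4 -1. ]
shift [-0.4373  0.0011  0.0284] dist 0.1096
turn [-0.0001  0.0005 -0.0001]
lifter ([493.9, 113.7], [77.6, 52.8], 10.0)
```

Emit:
jog_arm(
  increments=[
    [[0,0,0.026,0,0,0,255],[0,0,0,0,0,0,255],[-0.04,0,0,0,0,0,255],[-0.04,0,0,0,0,0,255],[-0.04,0,0,0,0,0,255],[-0.04,0,0,0,0,0,255],[-0.04,0,0,0,0,0,255],[-0.04,0,0,0,0,0,255],[-0.04,0,0,0,0,0,255],[-0.04,0,0,0,0,0,255],[-0.04,0,0,0,0,0,255],[-0.04,0,0,0,0,0,255],[-0.037,0,0,0,0,0,255],[0,0,0,0,0,0,255],[0,0,0,0,0,0,255]],
  ],
)

```text
clock: 14.1
tcp_pos: [0.4987, 0.1142, 0.0364]
orientation: [-0.0, -0.1, 0.995, 0.0]
wrist_force: [-0.4, -0.5, -1.6]
finger_gap: 0.0228
grip_force: 88.2
```

Run:
```python
from h import *
r=cam("top"); c,a=board(r,np.array((.5875,.132)),11)
go(.588-.09*.98,.1325-.09*.199,.037,11.5)
r2=cam("side"); x=r2["pixels"][150:240,230:370,::-1]; cv2.imwrite("pics/p2.png",cv2.resize(x,(700,450),interpolation=cv2.INTER_CUBIC))
```

```text
top fit [584.8 267.2] 25.5 [94.  88.3] mean [586.3 267.1] conf 0.9
t 14.2 tcp [498.1 114.2  36.4] toolx [-0.98   -0.1989  0.001 ] tooly [-1.989e-01  9.800e-01  2.000e-04] z [-0.001 -0.    -1.   ] gap 0.0232 F [ 0.5  0.3 -2.3]
shift [-0.0068  0.0003 -0.0026] dist 0.0018
turn [ 0.0001 -0.0003 -0.0002]
```

View pics/p2.png

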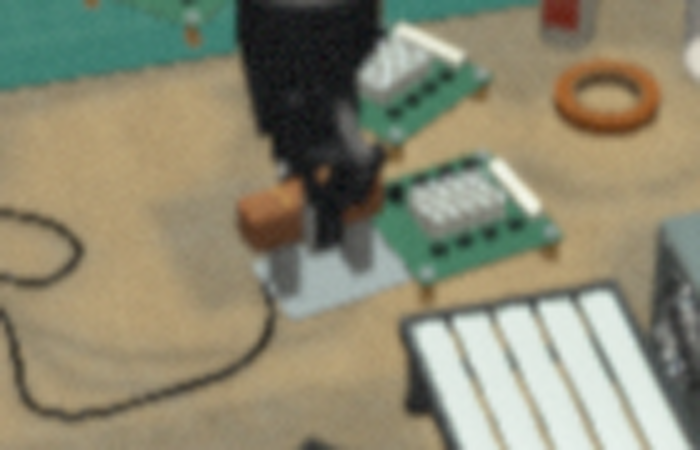

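Emit:
jog_arm(
  increments=[
    [[-0.004,0,-0.02,0,0,0,255],[0,0,-0.02,0,0,0,255],[0,0,-0.02,0,0,0,255],[0,0,-0.02,0,0,0,255],[0,0,-0.02,0,0,0,255],[0,0,-0.02,0,0,0,255],[0,0,-0.04,0,0,0,255],[0,0,-0.04,0,0,0,255],[0,0,-0.04,0,0,0,255],[0,0,-0.04,0,0,0,255],[0,0,-0.04,0,0,0,255],[0,0,-0.04,0,0,0,255],[0,0,0,0,0,0,255],[0,0,0,0,0,0,255]],
  ],
)

```text
clock: 15.65
tcp_pos: [0.5, 0.1144, 0.1268]
orientation: [0.0, -0.1, 0.995, 0.0]
wrist_force: [0.1, 0.9, -3.3]
finger_gap: 0.0229
grip_force: 88.2
```

Run:
```python
from h import *
st(); r=cam("top"); img=cv2.cvtColor(r["pixels"],cv2.COLOR_RGB2HSV)
m=((img[:,:,2]>195)&(img[:,:,1]<60)).astype(np.uint8)
m[:,:345]=0;m[:150]=0;m[215:]=0;m[:,480:]=0
m=cv2.morphologyEx(m,cv2.MORPH_OPEN,np.ones((3,3),np.uint8)); print(m.sum())
p=w(r,np.argwhere(m)[:,::-1],.05)
for lo,hi in [(-.4,-.25),(-.25,-.2),(-.2,-.15),(-.15,-.1),(-.1,-.05),(-.05,.02)]:
    k=(p[:,1]>lo)&(p[:,1]<hi); print(lo,k.sum(),np.round(np.percentile(p[k,0],[0,1,99,100]),4) if k.sum() else 0)
for lo,hi in [(.51,.55),(.55,.6),(.6,.64)]:
    k=(p[:,0]>lo)&(p[:,0]<hi); print(lo,np.round(np.percentile(p[k,1],[0,1,99,100]),4) if k.sum() else 0)
print(rect(r,m,.05))
r2=cam("side")
a=r["pixels"][130:260,270:430,::-1]; b=r2["pixels"][130:260,230:390,::-1]
cv2.imwrite("pics/p3.png",np.hstack([cv2.resize(x,(400,325),interpolation=cv2.INTER_CUBIC) for x in (a,b)]))
```

```text
t 15.65 tcp [500.  114.4 126.8] toolx [-9.800e-01 -1.989e-01 -6.000e-04] tooly [-0.1989  0.98    0.    ] z [ 6.e-04  1.e-04 -1.e+00] gap 0.0229 F [ 0.1  0.9 -3.3]
3474
-0.4 563 [0.5221 0.5225 0.6264 0.6269]
-0.25 529 [0.5235 0.5239 0.6253 0.6257]
-0.2 555 [0.5231 0.5235 0.6267 0.6271]
-0.15 561 [0.5236 0.524  0.6282 0.6286]
-0.1 571 [0.525  0.5254 0.6295 0.63  ]
-0.05 695 [0.5263 0.5268 0.6312 0.6318]
0.51 [-0.2998 -0.2972  0.0091  0.012 ]
0.55 [-0.3008 -0.2975  0.0081  0.0111]
0.6 [-0.301  -0.2972  0.0086  0.0113]
([576.2, -144.3], [312.7, 105.4], 89.0)
```

View pics/p3.png

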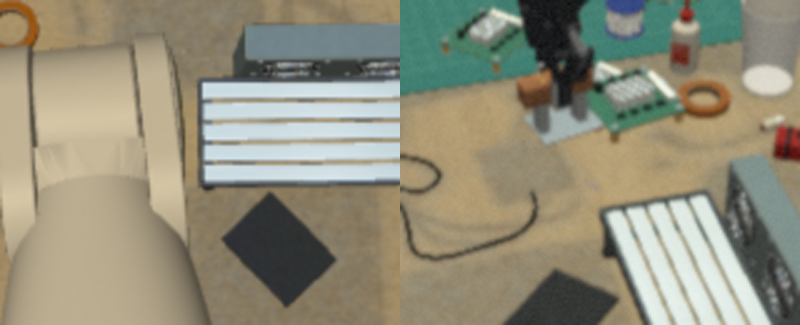

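Emit:
jog_arm(
  increments=[
    [[0.01,0,0,0,0,0,255],[0.02,0,0,0,0,0,255],[0.03,0,0,0,0,0,255],[0.04,0,0,0,0,0,255],[0.03,0,0,0,0,0,255],[0.02,0,0,0,0,0,255],[0.01,0,0,0,0,0,255],[0,0,0,0,0,0.004,255],[0,0,0,0,0,0.009,255],[0,0,0,0,0,0.014,255],[0,0,0,0,0,0.015,255],[0,0,0,0,0,0.014,255],[0,0,0,0,0,0.009,255],[0,0,0,0,0,0.004,255],[0,0,0,0,0,0,255]],
  ],
)

```text
clock: 17.25
tcp_pos: [0.4608, 0.1065, 0.1265]
orientation: [0.0, 0.008, 1.0, 0.0]
wrist_force: [0.5, -0.2, -2.4]
finger_gap: 0.0234
grip_force: 88.2
```

Run:
```python
from h import *
go(.455,-.2472,.127,-1)
```

```text
t 17.25 tcp [460.8 106.5 126.5] toolx [-9.999e-01  1.670e-02 -1.000e-04] tooly [1.670e-02 9.999e-01 1.000e-04] z [ 1.e-04  1.e-04 -1.e+00] gap 0.0234 F [ 0.5 -0.2 -2.4]
shift [-5.000e-04 -1.415e+00 -2.100e-03] dist 0.3537
turn [0.     0.     0.0002]
```

Emit:
jog_arm(
  increments=[
    [[0,-0.02,0,0,0,0,255],[0,-0.04,0,0,0,0,255],[0,-0.06,0,0,0,0,255],[0,-0.08,0,0,0,0,255],[0,-0.1,0,0,0,0,255],[0,-0.1,0,0,0,0,255],[0,-0.1,0,0,0,0,255],[0,-0.1,0,0,0,0,255],[0,-0.1,0,0,0,0,255],[0,-0.1,0,0,0,0,255],[0,-0.1,0,0,0,0,255],[0,-0.1,0,0,0,0,255],[0,-0.1,0,0,0,0,255],[0,-0.1,0,0,0,0,255],[0,-0.08,0,0,0,0,255],[0,-0.06,0,0,0,0,255],[0,-0.045,0,0,0,0,255],[0,-0.03,0,0,0,0,255],[0,0,0,0,0,0,255],[0,0,0,0,0,0,255]],
  ],
)

```text
clock: 19.25
tcp_pos: [0.4546, -0.2467, 0.1264]
orientation: [-0.0, 0.008, 1.0, 0.0]
wrist_force: [1.3, 0.0, -2.9]
finger_gap: 0.0228
grip_force: 88.4
```

Run:
```python
from h import *
go(.4844,-.2477,.090,-1)
r=cam("top")
for d in spotter.cut_out("board_0","top"): print(round(d["conf"],2),rect(r,d["region"],.097+.003+.003))
a=r["pixels"][140:270,340:500,::-1]; b=cam("side")["pixels"][200:350,240:440,::-1]
cv2.imwrite("pics/p4.png",np.hstack([cv2.resize(x,(400,325),interpolation=cv2.INTER_CUBIC) for x in (a,b)]))
```

```text
t 19.25 tcp [ 454.6 -246.7  126.4] toolx [-9.999e-01  1.620e-02  3.000e-04] tooly [1.620e-02 9.999e-01 7.000e-04] z [-3.e-04  7.e-04 -1.e+00] gap 0.0228 F [ 1.3  0.  -2.9]
shift [-0.1191 -0.0022  0.1456] dist 0.047
turn [ 0.0002 -0.0001  0.0004]
0.82 ([544.6, -244.1], [92.9, 95.3], 88.4)
0.78 ([571.9, 249.9], [84.0, 87.1], 32.9)
0.78 ([485.6, 385.5], [84.7, 83.5], 41.5)
```

View pics/p4.png

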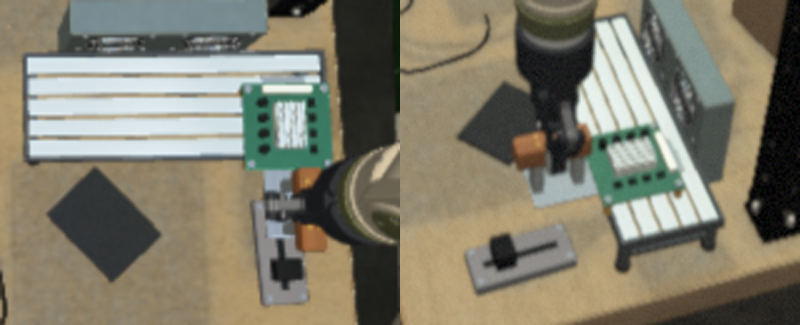

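Emit:
jog_arm(
  increments=[
    [[-0.01,0,0,0,0,0,255],[-0.02,-0.002,0,0,0,0,255],[-0.03,0,0,0,0,0,255],[-0.03,0,0,0,0,0,255],[-0.02,0,0,0,0,0,255],[-0.01,0,0,0,0,0,255],[0,0,0,0,0,0,255],[0,0,0.02,0,0,0,255],[0,0,0.03,0,0,0,255],[0,0,0.02,0,0,0,255],[0,0,0.02,0,0,0,255],[0,0,0.01,0,0,0,255],[0,0,0.01,0,0,0,255],[0,0,0.01,0,0,0,255],[0,0,0.01,0,0,0,255],[0,0,0,0,0,0,255],[0,0,0,0,0,0,255]],
  ],
)

```text
clock: 21.1
tcp_pos: [0.4849, -0.2483, 0.0942]
orientation: [0.0, 0.008, 1.0, -0.0]
wrist_force: [-0.4, 1.0, -2.0]
finger_gap: 0.0227
grip_force: 88.4
```

Run:
```python
from h import *
go(.4844,-.2477,.090,-1)
r=cam("top")
for d in spotter.cut_out("board_0","top"): print(round(d["conf"],2),rect(r,d["region"],.067))
```

```text
t 21.1 tcp [ 484.9 -248.3   94.2] toolx [-9.999e-01  1.660e-02 -4.000e-04] tooly [ 1.660e-02  9.999e-01 -1.000e-04] z [ 4.e-04 -1.e-04 -1.e+00] gap 0.0227 F [-0.4  1.  -2. ]
shift [0.0022 0.0023 0.0168] dist 0.0043
turn [-0.      0.0001  0.0003]
0.85 ([487.2, 395.9], [86.9, 87.3], 42.3)
0.84 ([575.2, -247.0], [91.8, 96.6], 88.4)
0.61 ([578.1, 257.8], [86.8, 83.8], 32.9)
```

Emit:
jog_arm(
  increments=[
    [[0,0,0.008,0,0,0,255],[0,0,0.008,0,0,0,255],[0,0,0,0,0,0,255],[0,0,0,0,0,0,255]],
  ],
)

```text
clock: 21.6
tcp_pos: [0.4847, -0.2482, 0.0899]
orientation: [-0.0, 0.008, 1.0, 0.0]
wrist_force: [-0.1, 0.2, -2.5]
finger_gap: 0.023
grip_force: 88.4
```

Run:
```python
from h import *
st();r=cam("side"); cv2.imwrite("pics/p5.png",cv2.resize(r["pixels"][240:340,280:430,::-1],(750,500),interpolation=cv2.INTER_CUBIC))
```

```text
t 21.6 tcp [ 484.7 -248.2   89.9] toolx [-9.999e-01  1.660e-02  2.000e-04] tooly [1.660e-02 9.999e-01 2.000e-04] z [-2.e-04  2.e-04 -1.e+00] gap 0.023 F [-0.1  0.2 -2.5]
```

View pics/p5.png

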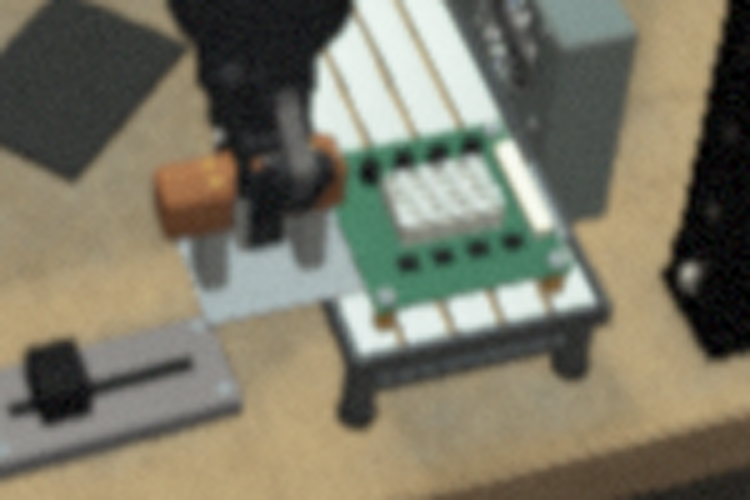

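The board stands level on the slats inside the lip (feet at about 385,320 and 550,285), and the blade is free beneath it. Next I withdraw the lifter.

Emit:
jog_arm(
  increments=[
    [[0.02,0,0,0,0,0,255],[0.04,0,0,0,0,0,255],[0.05,0,0,0,0,0,255],[0.05,0,0,0,0,0,255],[0.05,0,0,0,0,0,255],[0.05,0,0,0,0,0,255],[0.05,0,0,0,0,0,255],[0.05,0,0,0,0,0,255],[0.05,0,0,0,0,0,255],[0.05,0,0,0,0,0,255],[0.03,0,0,0,0,0,255],[0.02,0,0,0,0,0,255],[0,0,-0.1,0,0,0,255],[0,0,-0.1,0,0,0,255],[0,0,-0.1,0,0,0,255],[0,0,-0.1,0,0,0,255],[0,0,0,0,0,0,255]],
  ],
)

```text
clock: 23.35
tcp_pos: [0.3591, -0.2479, 0.1932]
orientation: [0.002, 0.008, 1.0, -0.002]
wrist_force: [0.4, 0.7, -1.6]
finger_gap: 0.0229
grip_force: 88.6
```

Run:
```python
from h import *
r=cam("top"); board(r,np.array((.587,.264)),33.5); board(r,np.array((.492,.41)),43)
for d in spotter.cut_out("board_0","top"): print(round(d["conf"],2),rect(r,d["region"],.067))
# pad pose while free
hsv=cv2.cvtColor(r["pixels"],cv2.COLOR_RGB2HSV); m=(hsv[:,:,2]<85).astype(np.uint8); n,l,s,c=cv2.connectedComponentsWithStats(m)
for i in range(1,n):
    if 150<s[i,4]<3000 and 340<c[i][0]<440 and 190<c[i][1]<290: print("pad",s[i],rect(r,l==i,.006))
go(.392,.135,.19,33)
```

```text
top fit [587.  264.4] 33.5 [88.  88.8] mean [586.6 264.6] conf 0.56
top fit [490.2 409.1] 41.5 [92.  91.1] mean [489.7 409.1] conf 0.88
0.88 ([486.7, 395.6], [90.8, 87.7], 44.2)
0.8 ([573.7, -248.8], [94.3, 88.6], 88.4)
0.56 ([578.8, 256.9], [85.9, 87.0], 33.7)
pad [ 359  207   45   46 1054] ([451.9, -68.2], [102.6, 76.8], 42.7)
t 23.55 tcp [ 356.8 -245.6  188.7] toolx [-0.9999  0.0165  0.0013] tooly [0.0165 0.9999 0.0014] z [-0.0013  0.0015 -1.    ] gap 0.0226 F [ 0.5  0.8 -2.2]
shift [-0.1158  1.5244 -0.003 ] dist 0.3822
turn [ 0.0006 -0.0003 -0.1886]
```

Emit:
jog_arm(
  increments=[
    [[-0.016,0.1,0,0,0,0,255],[-0.016,0.1,0,0,0,0,255],[-0.016,0.1,0,0,0,0,255],[-0.016,0.1,0,0,0,0,255],[-0.016,0.1,0,0,0,0,255],[-0.016,0.1,0,0,0,0,255],[-0.016,0.1,0,0,0,0,255],[-0.016,0.1,0,0,0,0,255],[-0.016,0.1,0,0,0,0,255],[-0.016,0.1,0,0,0,0,255],[-0.016,0.1,0,0,0,0,255],[-0.016,0.1,0,0,0,0,255],[-0.016,0.1,0,0,0,0,255],[-0.016,0.1,0,0,0,0,255],[-0.016,0.1,0,0,0,0,255],[-0.016,0.1,0,0,0,0,255],[0,0,0,0,0,0,255]],
  ],
)

```text
clock: 25.25
tcp_pos: [0.4275, 0.1548, 0.1885]
orientation: [-0.001, 0.007, 1.0, 0.0]
wrist_force: [-0.1, -0.4, -1.2]
finger_gap: 0.0228
grip_force: 88.8
```

Emit:
jog_arm(
  increments=[
    [[0,0,0,0,0,-0.038,255],[0,0,0,0,0,-0.038,255],[0,0,0,0,0,-0.038,255],[0,0,0,0,0,-0.038,255],[0,0,0,0,0,-0.038,255],[0,0,0,0,0,0,255],[0,0,0,0,0,0,255]],
  ],
)

```text
clock: 25.95
tcp_pos: [0.4274, 0.1523, 0.1892]
orientation: [-0.001, -0.285, 0.959, 0.0]
wrist_force: [-0.2, -0.5, -2.1]
finger_gap: 0.023
grip_force: 88.8
```

Run:
```python
from h import *
r=cam("top"); board(r,np.array((.587,.264)),33.5)
go(.4198,.1547,.0405,33.3)
```

```text
top fit [491.6 410.5] 44.0 [89.5 90.9] mean [491.7 412.1] conf 0.64
t 26.05 tcp [427.6 152.5 189.6] toolx [-8.375e-01 -5.464e-01  7.000e-04] tooly [-5.464e-01  8.375e-01  3.000e-04] z [-8.e-04 -1.e-04 -1.e+00] gap 0.0231 F [ 0.2 -0.5 -1.6]
shift [0.021  0.0244 0.5965] dist 0.1493
turn [ 0.0001 -0.0002 -0.001 ]
```

Emit:
jog_arm(
  increments=[
    [[0.021,0.024,0.08,0,0,0,255],[0,0,0.08,0,0,0,255],[0,0,0.08,0,0,0,255],[0,0,0.08,0,0,0,255],[0,0,0.08,0,0,0,255],[0,0,0.08,0,0,0,255],[0,0,0.08,0,0,0,255],[0,0,0.036,0,0,0,255],[0,0,0,0,0,0,255],[0,0,0,0,0,0,255]],
  ],
)

```text
clock: 27.05
tcp_pos: [0.4206, 0.155, 0.0415]
orientation: [0.0, -0.286, 0.958, 0.0]
wrist_force: [0.8, -0.2, -1.3]
finger_gap: 0.0229
grip_force: 89.0
```

Run:
```python
from h import *
r=cam("side"); board(r,np.array((.588,.257)),30,"side")
r2=cam("top"); board(r2,np.array((.588,.264)),33,"top")
go(.587-.09*.8358,.2645-.09*.549,.0368,33.3)
a=r2["pixels"][150:260,200:340,::-1]; b=r["pixels"][130:240,230:370,::-1]
cv2.imwrite("pics/p6.png",np.hstack([cv2.resize(x,(400,314),interpolation=cv2.INTER_CUBIC) for x in (a,b)]))
```

```text
side fit [585.2 262. ] 35.5 [96.7 87.5] mean [584.2 261.8] conf 0.89
top fit [586.4 264.5] 32.5 [87.3 88.1] mean [586.  264.6] conf 0.69
t 27.25 tcp [421.1 155.1  42. ] toolx [-0.8364 -0.5482 -0.0019] tooly [-5.482e-01  8.364e-01 -7.000e-04] z [ 2.e-03  4.e-04 -1.e+00] gap 0.0228 F [-0.   0.  -0.9]
shift [-0.4348  0.0019  0.0215] dist 0.1088
turn [-0.0002  0.0006 -0.0003]
```

View pics/p6.png

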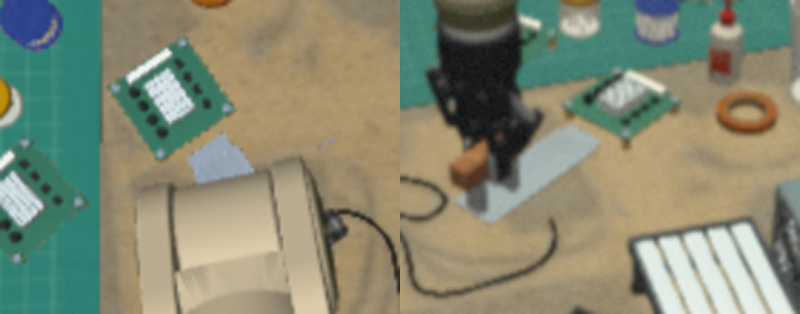

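The blade points squarely at the middle of the board's near side (picture left: blade at 220,158, board at 170,98). Next I insert and lift.

Emit:
jog_arm(
  increments=[
    [[0,0,0.021,0,0,0,255],[0,0,0,0,0,0,255],[-0.04,0,0,0,0,0,255],[-0.04,0,0,0,0,0,255],[-0.04,0,0,0,0,0,255],[-0.04,0,0,0,0,0,255],[-0.04,0,0,0,0,0,255],[-0.04,0,0,0,0,0,255],[-0.04,0,0,0,0,0,255],[-0.04,0,0,0,0,0,255],[-0.04,0,0,0,0,0,255],[-0.04,0,0,0,0,0,255],[-0.036,0,0,0,0,0,255],[0,0,0,0,0,0,255],[0,0,0,0,0,0,255]],
  ],
)

```text
clock: 28.75
tcp_pos: [0.5112, 0.2147, 0.0356]
orientation: [-0.0, -0.286, 0.958, 0.0]
wrist_force: [0.2, -0.8, -1.2]
finger_gap: 0.0229
grip_force: 89.0
```

Run:
```python
from h import *
r=cam("side"); board(r,np.array((.588,.257)),30,"side")
go(.587-.09*.8358,.2645-.09*.549,.0368,33.3)
```

```text
side fit [489.8 408.4] 44.5 [108.6  91.1] mean [477.9 410.8] conf 0.73
t 28.85 tcp [510.8 214.5  35.6] toolx [-8.363e-01 -5.482e-01  8.000e-04] tooly [-5.482e-01  8.363e-01  3.000e-04] z [-9.e-04 -2.e-04 -1.e+00] gap 0.0231 F [ 0.3  0.3 -1.4]
shift [-0.0047 -0.0001 -0.0047] dist 0.0017
turn [ 0.0001 -0.0003 -0.0003]
```

Now I lift, back off and turn the heading to -1°.

Emit:
jog_arm(
  increments=[
    [[-0.004,0,-0.02,0,0,0,255],[0,0,-0.02,0,0,0,255],[0,0,-0.02,0,0,0,255],[0,0,-0.02,0,0,0,255],[0,0,-0.02,0,0,0,255],[0,0,-0.03,0,0,0,255],[0,0,-0.04,0,0,0,255],[0,0,-0.04,0,0,0,255],[0,0,-0.04,0,0,0,255],[0,0,-0.04,0,0,0,255],[0,0,-0.04,0,0,0,255],[0,0,-0.03,0,0,0,255],[0,0,-0.02,0,0,0,255],[0,0,0,0,0,0,255]],
  ],
)

```text
clock: 30.25
tcp_pos: [0.5127, 0.2153, 0.1316]
orientation: [0.001, -0.286, 0.958, -0.0]
wrist_force: [0.7, -0.3, -2.7]
finger_gap: 0.0228
grip_force: 88.8
```

Emit:
jog_arm(
  increments=[
    [[0.02,0,0,0,0,0,255],[0.04,0,0,0,0,0,255],[0.06,0,0,0,0,0,255],[0.06,0,0,0,0,0,255],[0.04,0,0,0,0,0,255],[0.02,0,0,0,0,0,255],[0,0,0,0,0,0.006,255],[0,0,0,0,0,0.012,255],[0,0,0,0,0,0.018,255],[0,0,0,0,0,0.024,255],[0,0,0,0,0,0.024,255],[0,0,0,0,0,0.024,255],[0,0,0,0,0,0.024,255],[0,0,0,0,0,0.024,255],[0,0,0,0,0,0.018,255],[0,0,0,0,0,0.012,255],[0,0,0,0,0,0.005,255],[0,0,0,0,0,0,255]],
  ],
)

```text
clock: 32.05
tcp_pos: [0.4625, 0.1825, 0.1308]
orientation: [0.0, 0.01, 1.0, 0.0]
wrist_force: [-0.7, 0.2, -2.9]
finger_gap: 0.0227
grip_force: 88.8
```

Run:
```python
from h import *
go(.455,-.1428,.127,-1)
r=cam("top")
for d in spotter.cut_out("board_0","top"): print(round(d["conf"],2),rect(r,d["region"],.1))
r=cam("side")
for d in spotter.cut_out("board_0","side"): print("s",round(d["conf"],2),rect(r,d["region"],.1))
```

```text
t 32.05 tcp [462.5 182.5 130.8] toolx [-9.998e-01  1.970e-02 -4.000e-04] tooly [1.970e-02 9.998e-01 3.000e-04] z [ 4.e-04  3.e-04 -1.e+00] gap 0.0227 F [-0.7  0.2 -2.9]
shift [ 0.0043 -1.3016  0.0149] dist 0.3254
turn [ 0.0001  0.0001 -0.0007]
0.72 ([552.6, 159.0], [90.3, 46.5], 1.6)
0.69 ([578.7, -246.1], [85.9, 86.0], 88.4)
s 0.9 ([568.1, -286.0], [93.6, 90.4], 89.9)
s 0.63 ([549.8, 177.0], [110.1, 92.8], 89.1)
s 0.45 ([460.4, 287.1], [94.2, 78.3], 42.6)
```

Emit:
jog_arm(
  increments=[
    [[0,-0.02,0,0,0,0,255],[0,-0.04,0,0,0,0,255],[0,-0.06,0,0,0,0,255],[0,-0.08,0,0,0,0,255],[0,-0.1,0,0,0,0,255],[0,-0.1,0,0,0,0,255],[0,-0.1,0,0,0,0,255],[0,-0.1,0,0,0,0,255],[0,-0.1,0,0,0,0,255],[0,-0.1,0,0,0,0,255],[0,-0.1,0,0,0,0,255],[0,-0.1,0,0,0,0,255],[0,-0.1,0,0,0,0,255],[0,-0.08,0,0,0,0,255],[0,-0.06,0,0,0,0,255],[0,-0.04,0,0,0,0,255],[0,-0.02,0,0,0,0,255],[0,0,0,0,0,0,255],[0,0,0,0,0,0,255]],
  ],
)

```text
clock: 34.15
tcp_pos: [0.4555, -0.1421, 0.1307]
orientation: [-0.0, 0.01, 1.0, 0.0]
wrist_force: [-0.3, 0.1, -2.2]
finger_gap: 0.0228
grip_force: 88.8
```

Run:
```python
from h import *
go(.4862,-.1427,.0945,-1)
r=cam("top")
for d in spotter.cut_out("board_0","top"): print(round(d["conf"],2),rect(r,d["region"],.105),rect(r,d["region"],.067))
```

```text
t 34.15 tcp [ 455.5 -142.1  130.7] toolx [-9.998e-01  1.920e-02  3.000e-04] tooly [1.920e-02 9.998e-01 5.000e-04] z [-3.e-04  5.e-04 -1.e+00] gap 0.0228 F [-0.3  0.1 -2.2]
shift [-0.1228 -0.0002  0.1447] dist 0.0475
turn [ 0.0002 -0.0001 -0.0006]
0.9 ([544.6, -140.6], [87.7, 90.0], 88.4) ([549.8, -149.5], [91.1, 93.4], 88.4)
0.73 ([484.7, 384.4], [82.9, 82.3], 41.9) ([487.6, 395.3], [86.0, 85.4], 41.9)
0.56 ([581.6, -245.0], [86.6, 93.4], 3.1) ([588.2, -257.8], [89.8, 96.9], 3.1)
0.44 ([449.3, -54.6], [99.0, 72.5], 41.0) ([450.8, -60.2], [102.7, 75.3], 41.0)
```

Run:
```python
from h import *
r=cam("top"); r2=cam("side")
a=r["pixels"][140:250,380:490,::-1]; b=r2["pixels"][210:330,300:430,::-1]
cv2.imwrite("pics/p7.png",np.hstack([cv2.resize(a,(400,400),interpolation=cv2.INTER_CUBIC),cv2.resize(b,(400,400),interpolation=cv2.INTER_CUBIC)]))
```

```text
(no output)
```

View pics/p7.png

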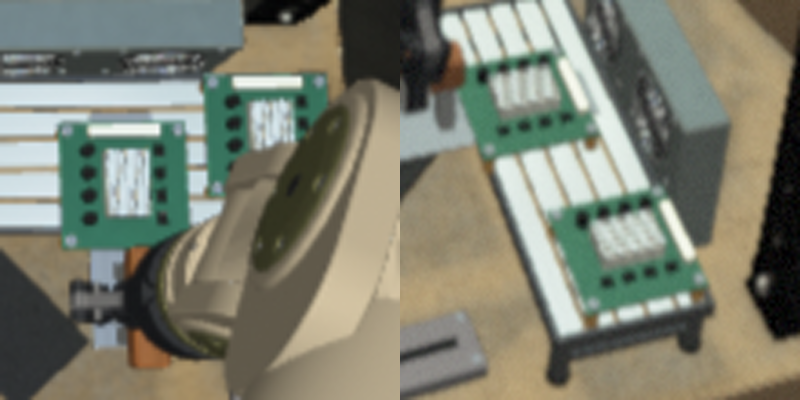

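The slot-1 board was knocked while I was away: its back edge now reaches the back lip (about 265,75 in the left picture). I'll set board 2 down first, then re-measure it with the view clear.

Emit:
jog_arm(
  increments=[
    [[-0.01,0,0,0,0,0,255],[-0.02,0,0,0,0,0,255],[-0.03,0,0,0,0,0,255],[-0.03,0,0,0,0,0,255],[-0.02,0,0,0,0,0,255],[-0.012,0,0,0,0,0,255],[0,0,0,0,0,0,255],[0,0,0.02,0,0,0,255],[0,0,0.03,0,0,0,255],[0,0,0.03,0,0,0,255],[0,0,0.03,0,0,0,255],[0,0,0.015,0,0,0,255],[0,0,0.01,0,0,0,255],[0,0,0.01,0,0,0,255],[0,0,0.01,0,0,0,255],[0,0,0.007,0,0,0,255],[0,0,0,0,0,0,255],[0,0,0,0,0,0,255]],
  ],
)

```text
clock: 36.15
tcp_pos: [0.4863, -0.1433, 0.0905]
orientation: [0.0, 0.01, 1.0, -0.0]
wrist_force: [-0.4, 0.4, -2.1]
finger_gap: 0.0226
grip_force: 89.0
```

Run:
```python
from h import *
go(.4862,-.1427,.09,-1)
r=cam("top")
for d in spotter.cut_out("board_0","top"): print(round(d["conf"],2),rect(r,d["region"],.067))
```

```text
t 36.15 tcp [ 486.3 -143.3   90.5] toolx [-9.998e-01  1.980e-02 -4.000e-04] tooly [ 1.980e-02  9.998e-01 -1.000e-04] z [ 4.e-04 -1.e-04 -1.e+00] gap 0.0226 F [-0.4  0.4 -2.1]
shift [0.0005 0.0023 0.0019] dist 0.0007
turn [-0.      0.0001 -0.0007]
0.73 ([575.4, -143.5], [90.0, 91.0], 89.1)
0.62 ([487.8, 395.6], [88.5, 89.5], 41.3)
0.56 ([619.3, -233.1], [19.8, 43.6], 6.6)
0.24 ([581.2, 424.9], [62.2, 47.3], 62.0)
```

Board 2 sits at (575.4, -143.5), which is good. I withdraw and rise.

Emit:
jog_arm(
  increments=[
    [[0.02,0,0,0,0,0,255],[0.04,0,0,0,0,0,255],[0.05,0,0,0,0,0,255],[0.05,0,0,0,0,0,255],[0.05,0,0,0,0,0,255],[0.05,0,0,0,0,0,255],[0.05,0,0,0,0,0,255],[0.05,0,0,0,0,0,255],[0.05,0,0,0,0,0,255],[0.05,0,0,0,0,0,255],[0.03,0,0,0,0,0,255],[0.02,0,0,0,0,0,255],[0,0.05,-0.1,0,0,0,255],[0,0.1,-0.1,0,0,0,255],[0,0.1,-0.1,0,0,0,255],[0,0.1,-0.1,0,0,0,255],[0,0.1,0,0,0,0,255],[0,0.05,0,0,0,0,255],[0,0,0,0,0,0,255]],
  ],
)

```text
clock: 38.15
tcp_pos: [0.3612, -0.0146, 0.1906]
orientation: [0.0, 0.008, 1.0, 0.0]
wrist_force: [-0.4, -1.0, -1.6]
finger_gap: 0.0227
grip_force: 89.0
```

Run:
```python
from h import *
st()
r=cam("top"); r2=cam("side")
for rr,c in ((r,"top"),(r2,"side")):
    for d in spotter.cut_out("board_0",c): print(c,round(d["conf"],2),rect(rr,d["region"],.067))
a=r["pixels"][145:225,395:475,::-1]; b=r2["pixels"][255:330,345:420,::-1]
cv2.imwrite("pics/p8.png",np.hstack([cv2.resize(a,(400,400),interpolation=cv2.INTER_CUBIC),cv2.resize(b,(400,400),interpolation=cv2.INTER_CUBIC)]))
```

```text
t 38.15 tcp [361.2 -14.6 190.6] toolx [-9.999e-01  1.680e-02 -8.000e-04] tooly [1.680e-02 9.999e-01 2.000e-04] z [ 8.e-04  2.e-04 -1.e+00] gap 0.0227 F [-0.4 -1.  -1.6]
top 0.92 ([584.0, -257.1], [89.4, 88.7], 89.0)
top 0.87 ([575.2, -144.6], [93.5, 90.1], 89.9)
top 0.77 ([487.0, 395.4], [85.7, 85.2], 42.6)
side 0.77 ([573.8, -149.7], [100.1, 93.6], 88.5)
side 0.72 ([481.6, 336.7], [87.5, 84.9], 35.2)
side 0.55 ([581.1, -262.1], [100.6, 93.0], 88.7)
```

View pics/p8.png

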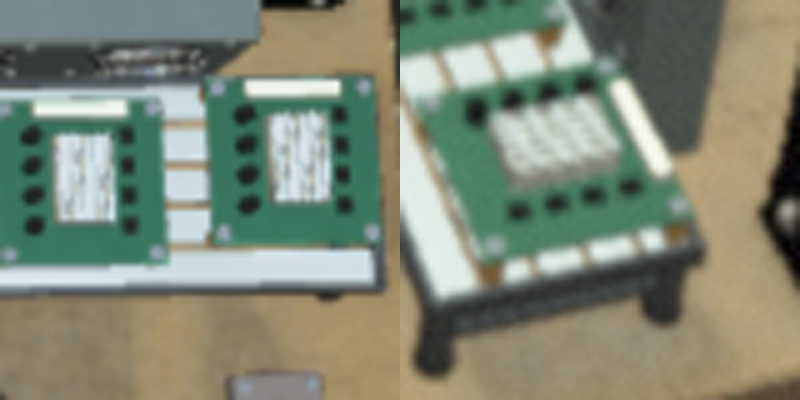

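Board 1 rests level, pushed into the corner against the lip at rack x ≈ +9.8 mm, y ≈ -113 mm. That is inside the limits, so I leave it. Next is the third board.

Emit:
jog_arm(
  increments=[
    [[0,0.05,0,0,0,0,255],[0.006,0.1,0,0,0,0,255],[0.006,0.1,0,0,0,0,255],[0.006,0.1,0,0,0,0,255],[0.006,0.1,0,0,0,0,255],[0.006,0.1,0,0,0,0,255],[0.006,0.1,0,0,0,0,255],[0.006,0.1,0,0,0,0,255],[0.006,0.1,0,0,0,0,255],[0.006,0.1,0,0,0,0,255],[0.006,0.1,0,0,0,0,255],[0.006,0.1,0,0,0,0,255],[0,0,0,0,0,-0.0408,255],[0,0,0,0,0,-0.0408,255],[0,0,0,0,0,-0.0408,255],[0,0,0,0,0,-0.0408,255],[0,0,0,0,0,-0.0408,255],[0,0,0,0,0,-0.0408,255],[0,0,0,0,0,0,255],[0,0,0,0,0,0,255]],
  ],
)

```text
clock: 40.35
tcp_pos: [0.3507, 0.2715, 0.1901]
orientation: [-0.0, -0.364, 0.931, -0.0]
wrist_force: [-1.0, 0.1, -1.8]
finger_gap: 0.0228
grip_force: 89.1
```

Run:
```python
from h import *
r=cam("top"); cs=[]
for i in range(3): 
    if i: r=cam("top")
    board(r,np.array((.491,.41)),43)
for d in spotter.cut_out("board_0","top"): print(round(d["conf"],2),rect(r,d["region"],.067),rect(r,d["region"],.017))
a=r["pixels"][180:260,170:250,::-1]; cv2.imwrite("pics/p9.png",cv2.resize(a,(560,560),interpolation=cv2.INTER_CUBIC))
go(.3447,.2736,.041,43)
```

```text
top fit [491.  409.5] 44.0 [90.9 86.7] mean [497.6 410.9] conf 0.59
top fit [491.5 409.7] 42.0 [85.9 85.9] mean [498.3 411.2] conf 0.62
top fit [492.6 409.2] 42.5 [88.1 89.2] mean [498.3 410.2] conf 0.69
0.88 ([576.4, -143.7], [90.5, 88.5], 89.1) ([584.5, -155.1], [94.9, 92.7], 89.1)
0.69 ([488.5, 393.8], [87.2, 86.1], 44.3) ([492.4, 408.2], [91.4, 90.2], 44.3)
0.6 ([584.4, -256.8], [94.8, 93.3], 89.3) ([592.8, -273.5], [99.3, 97.7], 89.3)
t 40.7 tcp [350.3 272.  190.3] toolx [-7.325e-01 -6.808e-01 -1.000e-04] tooly [-6.808e-01  7.325e-01  1.000e-04] z [ 0.e+00  1.e-04 -1.e+00] gap 0.0224 F [-1.6 -1.5 -1.5]
shift [0.0122 0.0198 0.5972] dist 0.1494
turn [ 0.      0.     -0.0005]
```

View pics/p9.png

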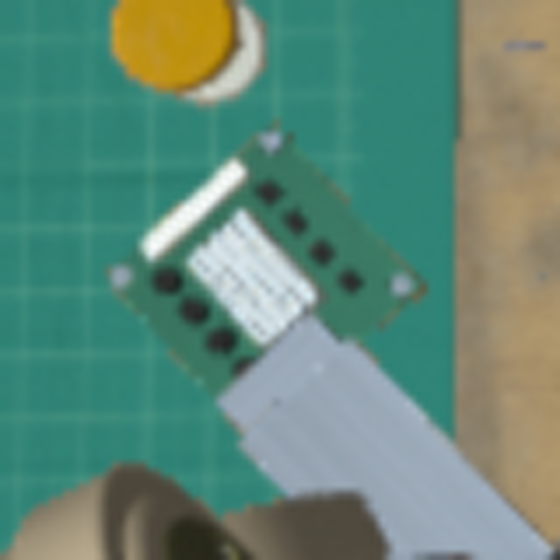

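The board is at about (262,280) in the crop (uv 207.4,220), with screws at (270,140), (122,275) and (402,285). The blade is above and short of it, in line with its axis.

Emit:
jog_arm(
  increments=[
    [[0.012,0.02,0.08,0,0,0,255],[0,0,0.08,0,0,0,255],[0,0,0.08,0,0,0,255],[0,0,0.08,0,0,0,255],[0,0,0.08,0,0,0,255],[0,0,0.08,0,0,0,255],[0,0,0.08,0,0,0,255],[0,0,0.036,0,0,0,255],[0,0,0,0,0,0,255],[0,0,0,0,0,0,255]],
  ],
)

```text
clock: 41.7
tcp_pos: [0.3451, 0.2739, 0.0418]
orientation: [0.0, -0.366, 0.931, 0.0]
wrist_force: [-0.3, 0.3, -0.2]
finger_gap: 0.0226
grip_force: 89.2
```

Run:
```python
from h import *
r=cam("top"); board(r,np.array((.491,.41)),43)
p=w(r,[[170+x/7,180+y/7] for x,y in [(270,140),(122,275),(402,285)]],.017)
print(p.round(4).tolist(),"centre",(p[1]+p[2])/2,"yaw",np.degrees(np.arctan2(*(p[0]-p[2])[::-1])),np.degrees(np.arctan2(*(p[1]-p[0])[::-1])))
for d in spotter.cut_out("lifter","top")[:1]: print("lifter",rect(r,d["region"],.0085))
go(.4915-.09*.731,.4095-.09*.682,.037,43)
```

```text
top fit [492.2 409.9] 42.0 [87.8 87.2] mean [491.7 409.9] conf 0.57
[[0.5456, 0.4063], [0.4937, 0.4642], [0.4867, 0.3538]] centre [0.49020513 0.4089768 ] yaw 41.74414885971713 131.89731357152257
lifter ([385.1, 308.6], [177.4, 49.7], 44.4)
t 41.85 tcp [345.6 274.2  42.3] toolx [-0.7321 -0.6811 -0.0021] tooly [-6.811e-01  7.321e-01 -5.000e-04] z [ 0.0019  0.0011 -1.    ] gap 0.0224 F [-0.7 -0.2 -1.3]
shift [-0.436  -0.0017  0.0222] dist 0.1091
turn [-0.0002  0.0007 -0.0004]
```

Emit:
jog_arm(
  increments=[
    [[0,0,0.022,0,0,0,255],[0,0,0,0,0,0,255],[-0.04,0,0,0,0,0,255],[-0.04,0,0,0,0,0,255],[-0.04,0,0,0,0,0,255],[-0.04,0,0,0,0,0,255],[-0.04,0,0,0,0,0,255],[-0.04,0,0,0,0,0,255],[-0.04,0,0,0,0,0,255],[-0.04,0,0,0,0,0,255],[-0.04,0,0,0,0,0,255],[-0.04,0,0,0,0,0,255],[-0.04,0,0,0,0,0,255],[0,0,0,0,0,0,255],[0,0,0,0,0,0,255]],
  ],
)

```text
clock: 43.35
tcp_pos: [0.4251, 0.3486, 0.0356]
orientation: [-0.0, -0.366, 0.931, -0.0]
wrist_force: [-0.7, -0.2, -1.8]
finger_gap: 0.0231
grip_force: 89.2
```

Run:
```python
from h import *
r=cam("top"); board(r,np.array((.491,.41)),43)
go(.4915-.09*.731,.4095-.09*.682,.037,43)
```

```text
top fit [504.4 394.9] 42.5 [88.9 49.4] mean [507.  393.3] conf 0.77
t 43.45 tcp [424.7 348.2  35.6] toolx [-0.7322 -0.6811  0.001 ] tooly [-6.811e-01  7.322e-01  2.000e-04] z [-8.e-04 -5.e-04 -1.e+00] gap 0.0227 F [-0.7  0.  -1.8]
shift [-0.0028 -0.0032 -0.0056] dist 0.0018
turn [ 0.0001 -0.0003 -0.0004]
```

Emit:
jog_arm(
  increments=[
    [[0,0,-0.02,0,0,0,255],[0,0,-0.02,0,0,0,255],[0,0,-0.02,0,0,0,255],[0,0,-0.02,0,0,0,255],[0,0,-0.02,0,0,0,255],[0,0,-0.03,0,0,0,255],[0,0,-0.04,0,0,0,255],[0,0,-0.04,0,0,0,255],[0,0,-0.04,0,0,0,255],[0,0,-0.04,0,0,0,255],[0,0,-0.04,0,0,0,255],[0,0,-0.03,0,0,0,255],[0,0,-0.02,0,0,0,255],[0,0,0,0,0,0,255]],
  ],
)

```text
clock: 44.85
tcp_pos: [0.4257, 0.3489, 0.1316]
orientation: [0.001, -0.366, 0.931, 0.0]
wrist_force: [0.5, -0.3, -2.0]
finger_gap: 0.0224
grip_force: 88.9
```

Emit:
jog_arm(
  increments=[
    [[0,0,0,0,0,0.006,255],[0,0,0,0,0,0.012,255],[0,0,0,0,0,0.018,255],[0,0,0,0,0,0.024,255],[0,0,0,0,0,0.024,255],[0,0,0,0,0,0.024,255],[0,0,0,0,0,0.024,255],[0,0,0,0,0,0.024,255],[0,0,0,0,0,0.024,255],[0,0,0,0,0,0.024,255],[0,0,0,0,0,0.018,255],[0,0,0,0,0,0.012,255],[0,0,0,0,0,0.008,255],[0,0,0,0,0,0,255]],
  ],
)

```text
clock: 46.25
tcp_pos: [0.4249, 0.3484, 0.1303]
orientation: [-0.0, 0.006, 1.0, -0.0]
wrist_force: [-0.4, 0.5, -1.6]
finger_gap: 0.023
grip_force: 89.0
```

Run:
```python
from h import *
go(.455,-.0375,.131,-1)
for c in ("top","side"):
    r=cam(c)
    for d in spotter.cut_out("board_0",c): print(c,round(d["conf"],2),rect(r,d["region"],.108),rect(r,d["region"],.067))
```

```text
t 46.25 tcp [424.9 348.4 130.3] toolx [-9.999e-01  1.140e-02  8.000e-04] tooly [ 1.140e-02  9.999e-01 -4.000e-04] z [-8.e-04 -4.e-04 -1.e+00] gap 0.023 F [-0.4  0.5 -1.6]
shift [-0.1378 -1.5423 -0.0022] dist 0.3871
turn [-0.0001 -0.0003  0.0019]
top 0.96 ([576.0, -243.4], [90.4, 87.9], 88.4) ([582.9, -257.2], [94.1, 91.5], 88.4)
top 0.84 ([513.0, 345.8], [91.6, 91.6], 88.4) ([517.3, 356.1], [95.3, 95.3], 88.4)
top 0.71 ([568.4, -135.2], [88.7, 87.8], 89.1) ([574.9, -144.5], [92.3, 91.4], 89.1)
side 0.96 ([556.7, -184.9], [94.9, 89.2], 88.3) ([572.8, -147.7], [99.6, 93.6], 88.3)
side 0.91 ([512.3, 330.4], [111.5, 90.2], 86.8) ([526.1, 393.3], [117.1, 94.7], 86.8)
side 0.79 ([564.8, -293.3], [95.8, 90.0], 89.4) ([581.3, -261.6], [100.6, 94.5], 89.4)
side 0.48 ([657.8, 97.4], [63.8, 53.7], 71.0) ([678.9, 148.6], [67.0, 56.4], 71.0)
```

Emit:
jog_arm(
  increments=[
    [[0,-0.02,0,0,0,0,255],[-0.004,-0.04,0,0,0,0,255],[-0.008,-0.06,0,0,0,0,255],[-0.01,-0.08,0,0,0,0,255],[-0.01,-0.104,0,0,0,0,255],[-0.01,-0.104,0,0,0,0,255],[-0.01,-0.104,0,0,0,0,255],[-0.01,-0.104,0,0,0,0,255],[-0.01,-0.104,0,0,0,0,255],[-0.01,-0.104,0,0,0,0,255],[-0.01,-0.104,0,0,0,0,255],[-0.01,-0.104,0,0,0,0,255],[-0.01,-0.104,0,0,0,0,255],[-0.01,-0.104,0,0,0,0,255],[-0.01,-0.104,0,0,0,0,255],[-0.006,-0.08,0,0,0,0,255],[0,-0.06,0,0,0,0,255],[0,-0.04,0,0,0,0,255],[0,-0.02,0,0,0,0,255],[0,0,0,0,0,0,255]],
  ],
)

```text
clock: 48.45
tcp_pos: [0.4552, -0.0384, 0.1308]
orientation: [0.0, 0.006, 1.0, 0.0]
wrist_force: [-0.0, -0.8, -1.8]
finger_gap: 0.0226
grip_force: 89.0
```

Run:
```python
from h import *
go(.489,-.038,.0905,-1)
r=cam("top")
for d in spotter.cut_out("board_0","top"): print(round(d["conf"],2),rect(r,d["region"],.108),rect(r,d["region"],.067))
```

```text
t 48.45 tcp [455.2 -38.4 130.8] toolx [-9.999e-01  1.210e-02 -1.000e-04] tooly [1.210e-02 9.999e-01 1.000e-04] z [ 1.e-04  1.e-04 -1.e+00] gap 0.0226 F [-0.  -0.8 -1.8]
shift [-0.135   0.003   0.1614] dist 0.0526
turn [0.     0.     0.0017]
0.93 ([544.3, -32.5], [79.2, 93.0], 85.5) ([549.8, -37.7], [82.4, 96.8], 85.5)
0.89 ([577.1, -242.2], [87.0, 85.5], 89.0) ([584.0, -255.9], [90.6, 89.0], 89.0)
0.86 ([595.8, -134.6], [86.6, 33.8], 88.4) ([603.4, -143.9], [90.2, 35.1], 88.4)
0.75 ([595.3, -131.1], [308.2, 166.2], 89.4) ([603.0, -140.2], [320.7, 173.0], 89.4)
```

Emit:
jog_arm(
  increments=[
    [[-0.01,-0.004,0,0,0,0,255],[-0.02,-0.004,0,0,0,0,255],[-0.03,0,0,0,0,0,255],[-0.035,0,0,0,0,0,255],[-0.025,0,0,0,0,0,255],[-0.015,0,0,0,0,0,255],[0,0,0,0,0,0,255],[0,0,0.02,0,0,0,255],[0,0,0.03,0,0,0,255],[0,0,0.03,0,0,0,255],[0,0,0.02,0,0,0,255],[0,0,0.015,0,0,0,255],[0,0,0.01,0,0,0,255],[0,0,0,0,0,0,255],[0,0,0,0,0,0,255]],
  ],
)

```text
clock: 50.05
tcp_pos: [0.4894, -0.0401, 0.0997]
orientation: [0.0, 0.005, 1.0, 0.0]
wrist_force: [0.0, -0.0, -2.9]
finger_gap: 0.0228
grip_force: 89.0
```

Run:
```python
from h import *
go(.489,-.040,.0905,-1)
r=cam("top")
for d in spotter.cut_out("board_0","top"): print(round(d["conf"],2),rect(r,d["region"],.071))
r2=cam("side")
for d in spotter.cut_out("board_0","side"): print("side",round(d["conf"],2),rect(r2,d["region"],.071))
a=r["pixels"][140:220,340:480,::-1]; b=r2["pixels"][180:300,270:410,::-1]
cv2.imwrite("pics/p10.png",np.hstack([cv2.resize(a,(440,250),interpolation=cv2.INTER_CUBIC),cv2.resize(b,(300,250),interpolation=cv2.INTER_CUBIC)]))
```

```text
t 50.05 tcp [489.4 -40.1  99.7] toolx [-9.999e-01  1.090e-02 -3.000e-04] tooly [0.0109 0.9999 0.    ] z [ 3.e-04  0.e+00 -1.e+00] gap 0.0228 F [ 0.  -0.  -2.9]
shift [0.0015 0.0006 0.0367] dist 0.0092
turn [0.     0.0001 0.0021]
0.66 ([582.9, -280.2], [44.3, 89.1], 89.8)
0.65 ([580.6, -29.6], [71.7, 91.7], 87.8)
0.61 ([580.3, 423.1], [58.1, 42.4], 62.2)
side 0.75 ([579.0, -263.7], [101.5, 95.1], 89.8)
side 0.6 ([577.1, -46.4], [103.8, 91.4], 88.5)
side 0.56 ([572.2, -153.2], [101.6, 93.2], 88.6)
```

View pics/p10.png

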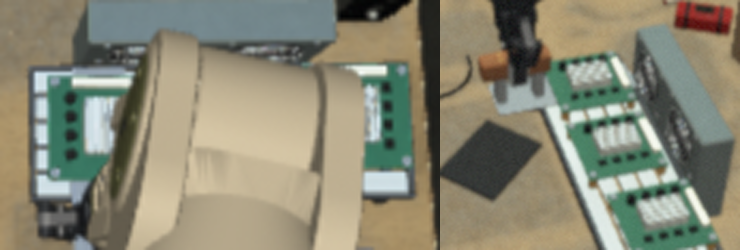

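All three boards are in line on the rack; in the side view the third is still on the blade at about (585,75). I lower the last 9 mm and withdraw.

Emit:
jog_arm(
  increments=[
    [[0,0,0.01,0,0,0,255],[0,0,0.01,0,0,0,255],[0,0,0.01,0,0,0,255],[0,0,0.008,0,0,0,255],[0,0,0,0,0,0,255],[0,0,0,0,0,0,255]],
  ],
)

```text
clock: 50.85
tcp_pos: [0.4892, -0.0401, 0.09]
orientation: [-0.0, 0.005, 1.0, 0.0]
wrist_force: [0.4, -0.0, -1.7]
finger_gap: 0.0225
grip_force: 89.0
```

Emit:
jog_arm(
  increments=[
    [[0.02,0,0,0,0,0,255],[0.04,0,0,0,0,0,255],[0.05,0,0,0,0,0,255],[0.05,0,0,0,0,0,255],[0.05,0,0,0,0,0,255],[0.05,0,0,0,0,0,255],[0.05,0,0,0,0,0,255],[0.05,0,0,0,0,0,255],[0.05,0,0,0,0,0,255],[0.05,0,0,0,0,0,255],[0.03,0,0,0,0,0,255],[0.02,0,0,0,0,0,255],[0,0,-0.1,0,0,0,255],[0,0,-0.1,0,0,0,255],[0,0,-0.1,0,0,0,255],[0,0,-0.1,0,0,0,255],[0,0,0,0,0,0,255]],
  ],
)

```text
clock: 52.55
tcp_pos: [0.3641, -0.0396, 0.1931]
orientation: [0.003, 0.005, 1.0, -0.001]
wrist_force: [1.3, -1.1, -1.2]
finger_gap: 0.0228
grip_force: 89.0
```

Run:
```python
from h import *
go(.4525,-.123,.12,104.3)
for c in ("top","side"):
    r=cam(c)
    for d in spotter.cut_out("board_0",c): print(c,round(d["conf"],2),rect(r,d["region"],.067))
```

```text
t 52.55 tcp [364.1 -39.6 193.1] toolx [-0.9999  0.0109 -0.0062] tooly [ 0.0109  0.9999 -0.0019] z [ 0.0062 -0.002  -1.    ] gap 0.0228 F [ 1.3 -1.1 -1.2]
shift [-0.3553 -0.3293  0.295 ] dist 0.1418
turn [-0.0022  0.0008 -0.5829]
top 0.96 ([584.3, -256.0], [92.0, 94.1], 88.4)
top 0.83 ([576.4, -143.4], [90.1, 88.7], 88.9)
top 0.66 ([578.3, -39.5], [90.9, 91.4], 88.4)
side 0.83 ([573.3, -149.7], [100.3, 95.9], 87.3)
side 0.61 ([577.1, -45.2], [103.0, 90.7], 87.9)
side 0.56 ([581.5, -260.8], [102.1, 94.9], 89.4)
```

Emit:
jog_arm(
  increments=[
    [[-0.071,-0.066,0,0,0,0,255],[-0.071,-0.066,0,0,0,0,255],[-0.071,-0.066,0,0,0,0,255],[-0.071,-0.066,0,0,0,0,255],[-0.071,-0.066,0,0,0,0,255],[0,0,0,0,0,-0.0416,255],[0,0,0,0,0,-0.0416,255],[0,0,0,0,0,-0.0416,255],[0,0,0,0,0,-0.0416,255],[0,0,0,0,0,-0.0416,255],[0,0,0,0,0,-0.0416,255],[0,0,0,0,0,-0.0416,255],[0,0,0,0,0,-0.0416,255],[0,0,0,0,0,-0.0416,255],[0,0,0,0,0,-0.0416,255],[0,0,0,0,0,-0.0416,255],[0,0,0,0,0,-0.0416,255],[0,0,0,0,0,-0.0416,255],[0,0,0,0,0,-0.0416,255],[0,0,0,0,0,0,255]],
  ],
)

```text
clock: 54.75
tcp_pos: [0.4488, -0.1219, 0.1885]
orientation: [0.0, 0.789, -0.614, -0.001]
wrist_force: [-0.1, 0.5, -1.1]
finger_gap: 0.0225
grip_force: 89.1
```

Run:
```python
from h import *
go(.4525,-.123,.043,104.3)
```

```text
t 54.75 tcp [ 448.8 -121.9  188.5] toolx [ 0.2457 -0.9693 -0.0018] tooly [-0.9693 -0.2457  0.002 ] z [-0.0024  0.0012 -1.    ] gap 0.0225 F [-0.1  0.5 -1.1]
shift [ 0.0091 -0.0144  0.582 ] dist 0.1456
turn [ 0.0007  0.0006 -0.0004]
```

Emit:
jog_arm(
  increments=[
    [[0.009,-0.014,0.08,0,0,0,255],[0,0,0.08,0,0,0,255],[0,0,0.08,0,0,0,255],[0,0,0.08,0,0,0,255],[0,0,0.08,0,0,0,255],[0,0,0.08,0,0,0,255],[0,0,0.06,0,0,0,255],[0,0,0.03,0,0,0,255],[0,0,0,0,0,0,255],[0,0,0.004,0,0,0,255],[0,0,0.004,0,0,0,255],[0,0,0,0,0,0,255],[0,0,0,0,0,0,255]],
  ],
)

```text
clock: 56.05
tcp_pos: [0.4539, -0.1237, 0.046]
orientation: [-0.0, 0.789, -0.614, 0.001]
wrist_force: [-0.5, -0.2, -1.1]
finger_gap: 0.0232
grip_force: 89.1
```

Run:
```python
from h import *
go(.4525,-.123,.039,104.3)
```

```text
t 56.05 tcp [ 453.9 -123.7   46. ] toolx [ 2.452e-01 -9.695e-01  6.000e-04] tooly [-9.695e-01 -2.452e-01 -9.000e-04] z [ 1.e-03 -3.e-04 -1.e+00] gap 0.0232 F [-0.5 -0.2 -1.1]
shift [-0.0041  0.005   0.0282] dist 0.0072
turn [-0.0003 -0.0002 -0.0006]
```

Now down 7 mm to contact. I open only partly so the fingers stay clear of the rack.

Emit:
jog_arm(
  increments=[
    [[0,0,0.01,0,0,0,255],[0,0,0.01,0,0,0,255],[0,0,0.008,0,0,0,255],[0,0,0,0,0,0,255],[0,0,0,0,0,0,255]],
  ],
)

```text
clock: 56.55
tcp_pos: [0.4536, -0.1236, 0.0392]
orientation: [-0.0, 0.789, -0.614, 0.0]
wrist_force: [-1.1, 0.8, 6.4]
finger_gap: 0.0231
grip_force: 90.2
```

Run:
```python
from h import *
st()
```

```text
t 56.55 tcp [ 453.6 -123.6   39.2] toolx [ 2.454e-01 -9.694e-01  3.000e-04] tooly [-9.694e-01 -2.454e-01 -3.000e-04] z [ 3.e-04 -2.e-04 -1.e+00] gap 0.0231 F [-1.1  0.8  6.4]
```

Emit:
jog_arm(
  increments=[
    [[0,0,0,0,0,0,120],[0,0,0,0,0,0,120],[0,0,0,0,0,0,120],[0,0,0,0,0,0,120],[0,0,0,0,0,0,120],[0,0,-0.02,0,0,0,120],[0,0,-0.04,0,0,0,120],[0,0,-0.08,0,0,0,120],[0,0,-0.1,0,0,0,120],[0,0,-0.1,0,0,0,120],[0,0,-0.1,0,0,0,120],[0,0,0,0,0,0.04,255],[0,0,0,0,0,0.0395,255],[0,0,0,0,0,0,255],[0,0,0,0,0,0,255]],
  ],
)

```text
clock: 58.05
tcp_pos: [0.4536, -0.1235, 0.149]
orientation: [-0.0, 0.708, -0.707, 0.0]
wrist_force: [-0.3, 0.2, -0.7]
finger_gap: -0.0002
grip_force: 0.0
```

Run:
```python
from h import *
go(.352,-.261,.14,90)
r=cam("top"); u=spotter.landmark_of("fan_switch_knob","top"); print([(w(r,d["uv"],.026).round(4),d["conf"]) for d in u])
for d in spotter.cut_out("fan_switch_base","top")[:2]: print(round(d["conf"],2),rect(r,d["region"],.014))
for n,z in (("lifter",.0085),("pad",.006)):
    for d in spotter.cut_out(n,"top")[:1]: print(n,rect(r,d["region"],z))
```

```text
t 58.05 tcp [ 453.6 -123.5  149. ] toolx [ 1.1e-03 -1.0e+00  1.0e-04] tooly [-1.0e+00 -1.1e-03 -5.0e-04] z [ 5.e-04 -1.e-04 -1.e+00] gap -0.0002 F [-0.3  0.2 -0.7]
shift [0.5494 0.4069 0.036 ] dist 0.1712
turn [-0.0002 -0.      0.0004]
[]
lifter ([440.3, -66.7], [55.5, 168.0], 14.2)
pad ([454.7, -69.9], [108.1, 83.0], 43.1)
```

Emit:
jog_arm(
  increments=[
    [[0.11,0.0814,0,0,0,0,255],[0.11,0.0814,0,0,0,0,255],[0.11,0.0814,0,0,0,0,255],[0.11,0.0814,0,0,0,0,255],[0.11,0.0814,0,0,0,0,255],[0,0,0.08,0,0,0,255],[0,0,0.08,0,0,0,255],[0,0,0.08,0,0,0,255],[0,0,0,0,0,0,255]],
  ],
)

```text
clock: 59.2
tcp_pos: [0.3499, -0.2594, 0.0863]
orientation: [0.0, -0.706, 0.708, 0.003]
wrist_force: [-0.9, 1.0, -0.1]
finger_gap: 0.0002
grip_force: 0.0
```

Run:
```python
from h import *
go(.352,-.261,.023,90)
r=cam("side"); P=spotter.landmark_of("fan_switch_knob","side"); print([(w(r,d["uv"],.026).round(4),round(d["conf"],2)) for d in P])
cv2.imwrite("pics/p11.png",cv2.resize(r["pixels"][240:350,220:360,::-1],(700,550),interpolation=cv2.INTER_CUBIC))
```

```text
t 59.2 tcp [ 349.9 -259.4   86.3] toolx [-0.0018 -1.     -0.0038] tooly [-1.      0.0018  0.0034] z [-0.0034  0.0038 -1.    ] gap 0.0002 F [-0.9  1.  -0.1]
shift [ 0.0075 -0.0094  0.2531] dist 0.0634
turn [ 0.0011  0.0012 -0.0006]
[(array([[ 0.395 , -0.2592]]), 0.74), (array([[0.6539, 0.3882]]), 0.16)]
```

View pics/p11.png

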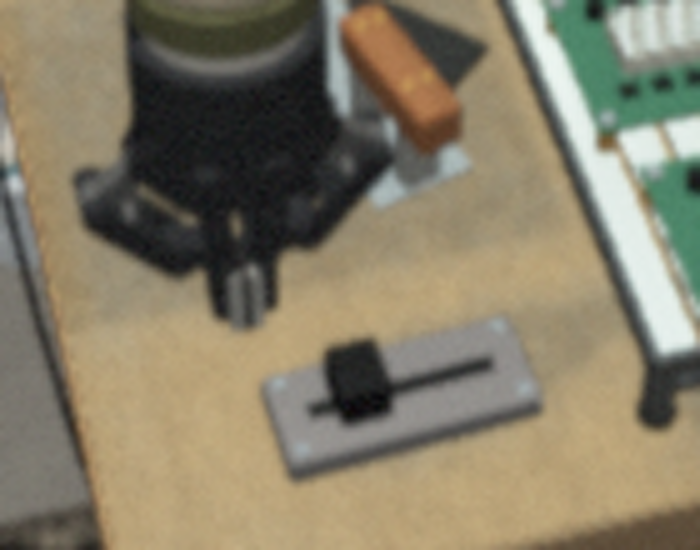

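The knob is near its near end (about 360,380 in the crop), with the closed fingers behind it. Next I descend and push.

Emit:
jog_arm(
  increments=[
    [[0.006,0,0.08,0,0,0,255],[0,0,0.08,0,0,0,255],[0,0,0.06,0,0,0,255],[0,0,0.03,0,0,0,255],[0,0,0,0,0,0,255],[0,-0.04,0,0,0,0,255],[0,-0.04,0,0,0,0,255],[0,-0.04,0,0,0,0,255],[0,-0.04,0,0,0,0,255],[0,-0.04,0,0,0,0,255],[0,-0.04,0,0,0,0,255],[0,0,0,0,0,0,255]],
  ],
)

```text
clock: 60.5
tcp_pos: [0.4133, -0.2627, 0.026]
orientation: [0.0, -0.707, 0.707, -0.001]
wrist_force: [0.7, -0.2, 0.8]
finger_gap: -0.0
grip_force: 0.0
```

Run:
```python
from h import *
go(.4245,-.261,.023,90)
r=cam("side"); print([(w(r,d["uv"],.026).round(4),round(d["conf"],2)) for d in spotter.landmark_of("fan_switch_knob","side")])
```

```text
t 60.5 tcp [ 413.3 -262.7   26. ] toolx [-6.e-04 -1.e+00  5.e-04] tooly [-1.0e+00  6.0e-04 -1.3e-03] z [ 1.3e-03 -5.0e-04 -1.0e+00] gap -0.0 F [ 0.7 -0.2  0.8]
shift [-0.0068 -0.0448  0.0122] dist 0.0117
turn [-0.0004 -0.0002 -0.0002]
[(array([[ 0.4383, -0.2554]]), 0.48)]
```

Emit:
jog_arm(
  increments=[
    [[0,-0.01,0,0,0,0,255],[0,-0.01,0,0,0,0,255],[0,-0.01,0,0,0,0,255],[0,0,0,0,0,0,255]],
  ],
)

```text
clock: 61.0
tcp_pos: [0.4169, -0.2621, 0.0256]
orientation: [-0.002, -0.706, 0.708, 0.002]
wrist_force: [-6.4, -0.6, 3.1]
finger_gap: -0.0001
grip_force: 3.8
```

Emit:
jog_arm(
  increments=[
    [[0,-0.005,0,0,0,0,255],[0,-0.005,0,0,0,0,255],[0,0,0,0,0,0,255]],
  ],
)

```text
clock: 61.3
tcp_pos: [0.4172, -0.262, 0.0255]
orientation: [-0.003, -0.706, 0.708, 0.003]
wrist_force: [-12.9, -1.2, 7.2]
finger_gap: -0.0002
grip_force: 7.6
```

Run:
```python
from h import *
st()
r=cam("side"); print([(w(r,d["uv"],.026).round(4),round(d["conf"],2)) for d in spotter.landmark_of("fan_switch_knob","side")])
```

```text
t 61.3 tcp [ 417.2 -262.    25.5] toolx [-0.0036 -1.     -0.    ] tooly [-1.      0.0036  0.0087] z [-0.0087  0.     -1.    ] gap -0.0002 F [-12.9  -1.2   7.2]
[(array([[ 0.4425, -0.2647]]), 0.69)]
```

The knob is against its far stop: force is rising and there is no more travel. I back off, rise and check everything.

Emit:
jog_arm(
  increments=[
    [[0,0.02,0,0,0,0,255],[0,0.04,0,0,0,0,255],[0,0.04,0,0,0,0,255],[0,0,-0.08,0,0,0,255],[0,0,-0.1,0,0,0,255],[0,0.04,-0.1,0,0,0,255],[0,0.04,-0.1,0,0,0,255],[-0.15,0,-0.1,0,0,0,255],[-0.15,0,-0.1,0,0,0,255],[-0.15,0,-0.1,0,0,0,255],[-0.15,0,0,0,0,0,255],[-0.15,0,0,0,0,0,255],[-0.15,0,0,0,0,0,255],[-0.15,0,0,0,0,0,255],[-0.15,0,0,0,0,0,255],[-0.15,0,0,0,0,0,255],[0,0,0,0,0,0,255],[0,0,0,0,0,0,255]],
  ],
)

```text
clock: 63.2
tcp_pos: [0.3768, 0.0757, 0.196]
orientation: [-0.0, 0.707, -0.707, 0.0]
wrist_force: [0.4, 0.5, -0.2]
finger_gap: 0.0001
grip_force: 0.0
```

Run:
```python
from h import *
st()
for c in ("top","side"):
    r=cam(c)
    for d in spotter.cut_out("board_0",c): print(c,round(d["conf"],2),rect(r,d["region"],.067))
    print("knob",[(w(r,d["uv"],.026).round(4).tolist(),round(d["conf"],2)) for d in spotter.landmark_of("fan_switch_knob",c)])
    if c=="top":
        for n,z in (("lifter",.0085),("pad",.006),("fan_switch_base",.014)):
            for d in spotter.cut_out(n,"top")[:1]: print(n,rect(r,d["region"],z))
    cv2.imwrite(f"pics/{c}9.png",r["pixels"][:,:,::-1])
a=cv2.imread("pics/top9.png")[140:280,340:480]; b=cv2.imread("pics/side9.png")[190:340,250:420]
cv2.imwrite("pics/p12.png",np.hstack([cv2.resize(x,(400,400),interpolation=cv2.INTER_CUBIC) for x in (a,b)]))
```

```text
t 63.2 tcp [376.8  75.7 196. ] toolx [ 9.e-04 -1.e+00  1.e-04] tooly [-1.e+00 -9.e-04 -4.e-04] z [ 4.e-04 -1.e-04 -1.e+00] gap 0.0001 F [ 0.4  0.5 -0.2]
top 0.86 ([575.3, -144.2], [90.4, 85.9], 88.4)
top 0.73 ([580.9, -41.5], [90.3, 91.4], 88.4)
top 0.62 ([584.3, -256.2], [92.1, 88.8], 88.4)
top 0.56 ([449.5, -61.1], [98.3, 69.6], 41.9)
knob [([[0.4524, -0.2663]], 0.58)]
lifter ([445.6, -84.8], [54.3, 185.8], 15.3)
pad ([453.4, -68.9], [104.5, 77.8], 41.9)
fan_switch_base ([418.9, -257.8], [117.4, 56.6], 3.1)
side 0.88 ([581.6, -261.9], [99.9, 95.0], 89.4)
side 0.66 ([575.9, -47.3], [102.2, 92.7], 88.2)
side 0.62 ([573.0, -149.1], [96.6, 88.4], 88.7)
side 0.21 ([568.5, 378.1], [113.3, 43.9], 74.5)
knob [([[0.4439, -0.2565]], 0.55)]
```

View pics/p12.png

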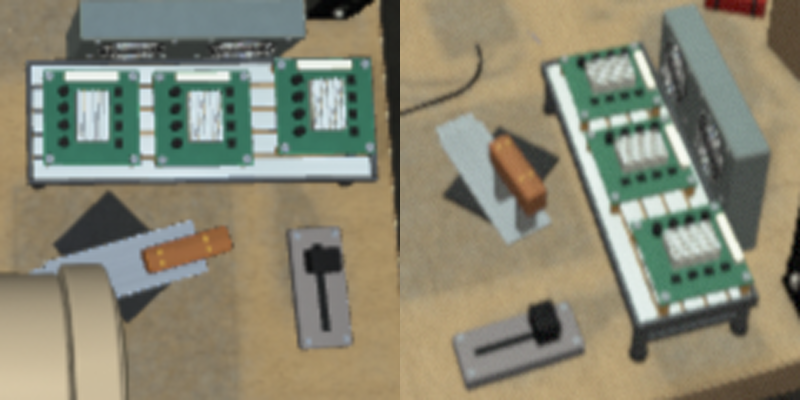

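The final view shows all three boards level inside the lip, the lifter flat on its pad, the knob at the far end (about 322,258), and the robot clear of everything.

```bash
python3 -c "
from workcell import ticket; print(ticket.hand_in())"
```

```text
the job is handed in; nothing more can be done
None
```

I handed the job in: all three boards are level on the drying rack inside the lip, the fan switch is at its far stop and the lifter is back flat on its pad; one board was knocked against the lip's back corner mid-run, and I left it there because it measured level and within the limits.

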